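# Set the depth stop of a tissue-core punch to a setting block

### The arm

A 7-joint arm with a two-finger parallel gripper is mounted at the origin on the work surface. World frame = base frame: x ahead of the robot, y to its left, z up, the work surface at z = 0. Lengths are in m, angles in rad, forces in N, time in s.
With the tool pointing down it reaches from about 0.425 to 0.8 m from the base axis. Payload 8.3 kg.
Tool frame: the origin (TCP) lies where the fingers leave the gripper's body, on its centre line; the fingertips stand 73 mm ahead of it and the grasp point (between the pads) lies 54 mm ahead of it; z points along the fingers, y is the direction in which the jaws open and shut (so a half turn about z gives the same grasp; the last joint's range is limited). The gripper opens to 85 mm and grips with 20 to 120 N. Pads are 22 mm wide; open, the fingers measure 114 mm over their backs; the gripper's body (76 mm by 85 mm) begins 54 mm behind the grasp point. The pads swing forward as they close: fully open they stand 13 mm farther back than shut.
Start: joints at [1.127, 0.383, 0.016, 1.37, -0.006, 1.388, -0.046], TCP at [0.232, -0.58, 0.304] pointing down, gripper open.
Joint ranges: [-2.95, 2.95], [-0.25, 2.06], [-1.52, 1.56], [0.18, 2.33], [-1.44, 4.58], [0.02, 2.06], [-3.01, 3.01]. Speed limits (rad/s): [2.39, 2.39, 3.01, 3.01, 3.14, 3.14, 3.14].

### API

Orientations are given as a rotation vector (axis times angle).
In Python, from cell import env gives the robot as it stands. The module is installed in compiled form; this text tells all that it offers.
- The arm moves only by the tool apply_moves, never from a script. Its argument "motion" is a list of rows, each a list of 7 numbers: the turn, a rotation vector about the tool's x, y, z in degrees, then the shift along the tool's x, y, z in cm, then the closure, from -1 (fully open) to 1 (shut). In form: [[rx, ry, rz, dx, dy, dz, fingers], ...]. A call has exactly 10 rows; each row shifts and turns the commanded pose from where the row before left it, along the tool's axes as they then stand; what a row does not reach is not made up. A row lasts 1/10 s, in which the tool goes at most 50 mm and 8.59 degrees, less where a joint would pass 70% of its speed; a pose out of reach is approached as far as the arm can. A call is refused whole if a number of a shift passes 5 or a number of a turn 8.59, either way. A call with a gripper value outside its range is refused whole. The fingers move at their own pace and stop on an object; the grip force is fixed at half the most. Time passes only in rows, so rows that do not move let the fingers close, or fill a call up. It gives the time, the measured TCP pose, the force and the opening at its end, in the units of the state.
- env.get_obs(): the state, without advancing time (a new reading comes with each control period).
- env.snapshot(name): name is "side" or "top" or "wrist"; returns (picture, depth): 384x512x3 uint8, red, green, blue; 384x512 float32, m along the optical axis (not along the pixel's ray), 0 where there is no reading.
- env.calibration(name): a dict with "camera_matrix" (3x3 intrinsics, pixels), "R" (3x3) and "t" (3): a world point X has camera coordinates R X + t. Camera axes: x right, y down, z forward; pixel columns grow to the right and rows downward; lengths in m; the calibration is good to about 2 mm. A picture is of the moment at which its call begins: read the wrist's pose just before it. calibration takes no time and is no camera call; for the wrist camera it gives the pose at the moment of the call.
- env.close_job(): hands the job in, once; it reports no verdict.
The state is a dict: "clock": time; "joint_pos": joint angles; "joint_vel": joint speeds; "effort": joint torques, N m; "ee_pos": TCP position; "eef_rot": TCP orientation; "contact_force": force on the tool from outside, world axes, zero at the start; "wrist_torque": the same for the moment, N m; "gripper_width": finger opening in m.
Only numpy, scipy, OpenCV 4.12 (cv2) and the standard library are available. Lean on these libraries where they do the work, as an engineer would, in place of code of your own. Each camera call takes 0.05 s, during which the arm holds its last target.

### The job

Set the punch's depth stop to the taller of the two aluminium setting blocks: slide that block along the anvil channel beneath the stop screw until its end touches the end stop, then run the screw down with the T-handle driver, never the fingers, until its rubber bumper bears lightly on the block, which would just drag, not be clamped. Leave the block there, hang the driver back upright in its slotted stand, and leave the other things on the bench alone.

Things in the scene. Friction and masses are not known exactly. Their poses are not given: they have to be found in the camera images.
- punch: Fixed white bench core punch; an aluminium arm carries the vertical stop screw over a long steel anvil channel. Origin: on the bench straight below the screw's axis; x along the channel to its closed end (away from the robot), z up. In this frame, mm: channel floor z=24, x -150 (open end) to +30; rails 36 apart inside, tops z=30; white foot below 68 wide from x=-160.
- end_stop (a point): Foot of the end stop's face on the channel floor, on the channel's centre line, 30 mm beyond the screw's axis; axes as the punch's.
- boss (a point): Top of the arm's round boss on the screw's axis, 118 mm above the bench; the boss has radius 21 mm and is 24 mm high. The arm leaves it towards the punch's +x, nothing hangs over the channel at x below -21 mm. Main base at punch x>-15, y>32; column and carriage, 250 mm high, at x>70, y 90 to 195.
- screw_turn (a joint): Turn of the stop screw, rad; grows clockwise seen from above, which lowers the screw, 10 mm a turn (coarse multi-start thread). At 0 the free bumper's face is 55 mm above the channel floor, so at 6.28 it meets the top of a 45 mm block. Range -1 to 9.5, starts at 3.5 to 5.0. About 0.06 N m turns it; it stays where left.
- stop_screw: The slotted steel stop screw; sinks and turns with screw_turn. Origin on its axis at the level of the free bumper's face; z up, x along the slot. Head 38 mm across, top 73 mm above the origin, cut right across by a slot 7 mm wide, 10 mm deep, lips flared to 13 mm.
- slot (a point): Centre of the slot at the level of the head's top; x along the slot. The slot's floor is 10 mm below. At joint 0 it is 152 mm above the bench, and comes down with the screw.
- bumper: Black rubber bumper, 18 mm across and 10 mm high, at the lower end of the screw. Origin at the centre of its lower face. It springs upward into the screw when pressed, about 5 N per mm (at most 5 mm).
- setting_block: The taller aluminium setting block, 120 long (x) x 30 wide (y) x 45 high (z) mm, about 0.42 kg, lying loose on the bench. Origin at the centre of its underside; either end may go in first.
- block_end_a (a point): Middle of the lower edge of the taller block's +x end, 60 mm from its origin.
- block_end_b (a point): Middle of the lower edge of its -x end, 60 mm from its origin.
- low_block: The lower setting block, 120 x 30 x 25 mm, same aluminium, not for this job. Origin at the centre of its underside. The two may have changed places.
- driver: T-handle driver, 0.16 kg, upright in the stand. Origin: middle of the blade's lower edge; z up the shaft, x along the blade's width and the handle's bar. In mm from the origin: blade 26 wide, 4 thick, z 0 to 16; shaft 10 across to z=80; round black hub 36 across, z 80 to 102; black crossbar 74 long (x), 18 thick (y), z 101 to 123.
- stand: Grey stand for the driver, fixed: two walls 70 mm long (x), 88 mm high, a 24 mm open slot between them along x; base 76 x 70 x 6 mm. Origin on the bench at its centre. The driver's hub rests on both walls (driver origin 8 mm above the bench), shaft in the slot, bar along the slot.
- slide_rack: Grey slide rack with glass slides, 75 x 105 x 58 mm; a bystander.
- bottle: Amber bottle, 60 mm across, 150 mm high; a bystander.
- beaker: Glass beaker, 70 mm across, 85 mm high; a bystander.
- cassettes: Short pile of white cassettes with a wax block, 42 x 28 x 30 mm; a bystander.
- forceps: Steel forceps lying on the bench, 150 mm long; a bystander.
- slide_box: Open grey slide box, 90 x 170 x 35 mm; a bystander.
Things that resemble listed ones, but are neither listed nor needed, are in the scene too. Leave any orange or red look-alike of the setting_block alone.

How it is judged:
By the outcome, as a careful person would: the job done as asked, in the order asked, and still so for the second after the job is handed in, with the robot touching nothing.
It also fails if it takes over 72 s, if anything falls off the work surface, if the arm or the gripper's body presses on something with over 40 N, if the wrist force passes 120 N, or if a joint passes its speed limit or range.

## Working session

There is one attempt and no reset: what is moved stays moved. The work goes in short steps, Python scripts to look and compute and a tool call to move; the robot and the scene stay as the last step left them, time stands still between calls to the robot, and variables do not carry over. Pictures are saved under pics/ and viewed, and the job is handed in when it is done.

Besides the shell and the picture viewer there is one more tool, called after "Request:" as name([rows], argument=value, ...), one row to a line, values as JSON. apply_moves: Moves the arm, as the interface text tells. Its arguments: {"type":"object","properties":{"motion":{"type":"array"}},"required":["motion"]}

```bash
mkdir -p pics; ls
python3 - <<'E'
from cell import env
import cv2,numpy as np
o=env.get_obs(); 
for k,v in o.items(): print(k,np.round(v,4))
for n in ["side","top","wrist"]:
    c=env.calibration(n)
    p,d=env.snapshot(n)
    cv2.imwrite(f"pics/{n}0.png",p[:,:,::-1]); np.save(f"pics/{n}0_d.npy",d)
    np.savez(f"pics/{n}0_c.npz",K=c["camera_matrix"],R=c["R"],t=c["t"])
    print(n,np.round(c["camera_matrix"],1).tolist(),"cam",np.round(-c["R"].T@c["t"],3),np.round(c["R"],3).tolist())
E
```

```text
pics
clock 0.0
joint_pos [ 1.1271  0.3843  0.0164  1.3712 -0.0063  1.3882 -0.0465]
joint_vel [ 0.0009 -0.0009 -0.001   0.002   0.0016  0.0017  0.0006]
effort [ 3.00000e-04 -6.27592e+01  8.44700e-01 -3.71825e+01  1.67000e-02
  1.42000e-02  0.00000e+00]
ee_pos [ 0.2322 -0.5799  0.3029]
eef_rot [-3.0829e+00 -5.9430e-01  7.0000e-04]
contact_force [ 0.8708 -0.4741  0.7243]
wrist_torque [-0.0107  0.0207 -0.0158]
gripper_width 0.0856
side [[367.6, 0.0, 256.6], [0.0, 367.6, 187.1], [0.0, 0.0, 1.0]] cam [0.437 0.884 0.674] [[-0.999, -0.043, 0.02], [-0.039, 0.514, -0.857], [0.027, -0.857, -0.515]]
top [[430.6, 0.0, 258.8], [0.0, 430.6, 188.8], [0.0, 0.0, 1.0]] cam [ 0.29  -0.051  1.378] [[-0.008, -1.0, -0.024], [-0.989, 0.012, -0.147], [0.148, 0.023, -0.989]]
wrist [[311.2, 0.0, 259.8], [0.0, 311.2, 191.2], [0.0, 0.0, 1.0]] cam [ 0.302 -0.552  0.372] [[0.371, -0.929, -0.003], [-0.889, -0.356, 0.29], [-0.27, -0.105, -0.957]]
```

View pics/top0.png

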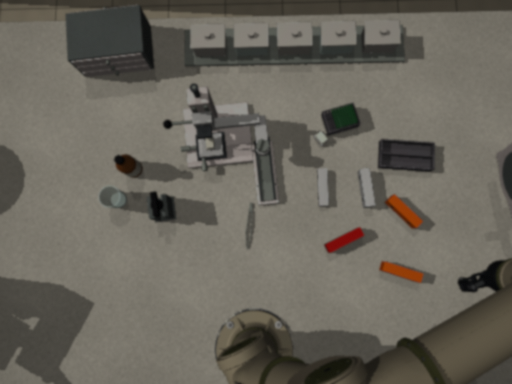

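View pics/side0.png

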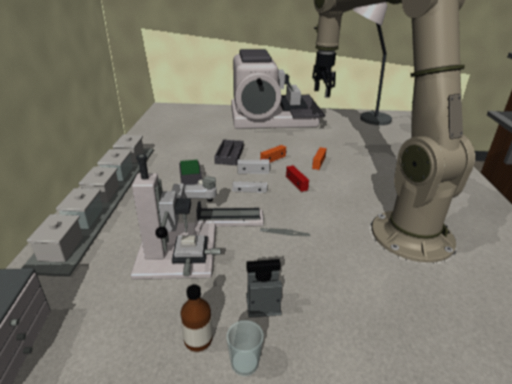

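View pics/wrist0.png

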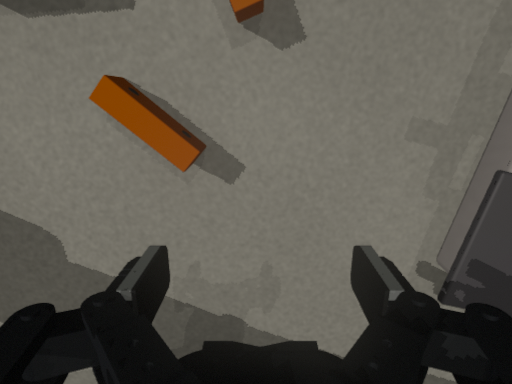

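```bash
cat > h.py <<'E'
import numpy as np,cv2
from scipy.spatial.transform import Rotation as Rot
def load(n):
    c=np.load(f"pics/{n}_c.npz"); return cv2.imread(f"pics/{n}.png")[:,:,::-1],np.load(f"pics/{n}_d.npy"),c["K"],c["R"],c["t"]
def cloud(d,K,R,t):
    v,u=np.mgrid[:d.shape[0],:d.shape[1]]
    pc=np.stack([(u-K[0,2])/K[0,0]*d,(v-K[1,2])/K[1,1]*d,d],-1)
    return (pc-t)@R     # R^T(pc-t)
def ray(u,v,z,K,R,t):
    dirc=np.array([(u-K[0,2])/K[0,0],(v-K[1,2])/K[1,1],1.])@R; c=-R.T@t
    return c+dirc*(z-c[2])/dirc[2]
def proj(X,K,R,t):
    p=np.atleast_2d(X)@R.T+t; return np.c_[K[0,0]*p[:,0]/p[:,2]+K[0,2],K[1,1]*p[:,1]/p[:,2]+K[1,2]]
def shot(env,n,tag):
    c=env.calibration(n); p,d=env.snapshot(n)
    cv2.imwrite(f"pics/{tag}.png",p[:,:,::-1]); np.save(f"pics/{tag}_d.npy",d)
    np.savez(f"pics/{tag}_c.npz",K=c["camera_matrix"],R=c["R"],t=c["t"])
E
python3 - <<'E'
from h import *
im,d,K,R,t=load("top0")
cv2.imwrite("pics/top0_a.png",cv2.resize(im[80:230,90:290,::-1],None,fx=4,fy=4,interpolation=cv2.INTER_CUBIC))
cv2.imwrite("pics/top0_b.png",cv2.resize(im[120:290,300:440,::-1],None,fx=3.5,fy=3.5,interpolation=cv2.INTER_CUBIC))
X=cloud(d,K,R,t)
print((d==0).mean())
for u,v in [(323,187),(367,187),(404,212),(343,240),(400,271),(160,200),(160,210),(265,190),(210,145),(250,225)]: print(u,v,np.round(X[v,u],3))
im,d,K,R,t=load("side0")
cv2.imwrite("pics/side0_a.png",cv2.resize(im[140:340,120:320,::-1],None,fx=3,fy=3,interpolation=cv2.INTER_CUBIC))
E
```

```text
0.004140218098958333
323 187 [ 0.495 -0.223  0.028]
367 187 [ 0.49  -0.356  0.051]
404 212 [ 0.411 -0.467  0.043]
343 240 [ 0.327 -0.277  0.044]
400 271 [ 0.233 -0.445  0.046]
160 200 [0.449 0.273 0.112]
160 210 [0.429 0.299 0.008]
265 190 [ 0.488 -0.039  0.026]
210 145 [0.627 0.132 0.064]
250 225 [0.379 0.01  0.002]
```

View pics/top0_a.png

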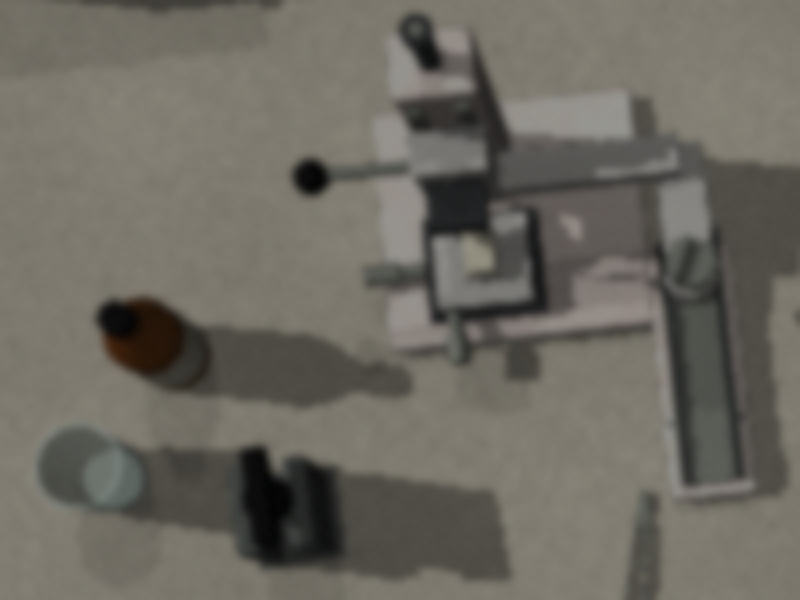

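View pics/top0_b.png

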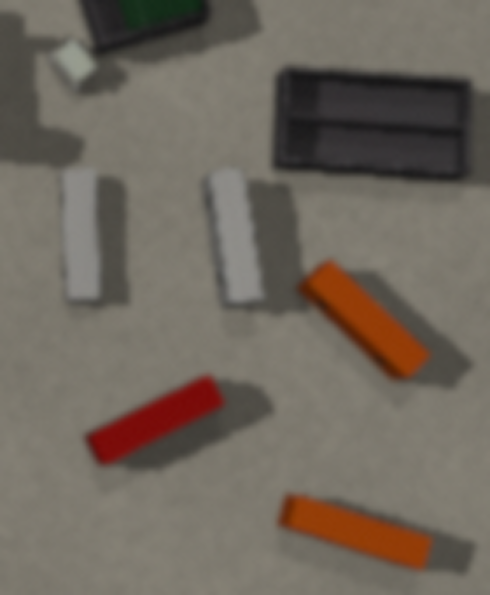

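View pics/side0_a.png

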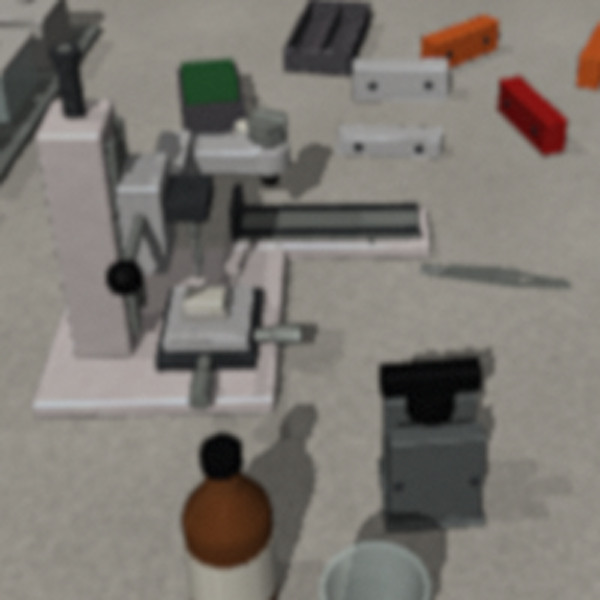

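Run:
```python
from h import *
im,d,K,R,t=load("top0"); X=cloud(d,K,R,t)
def rect(m,z,name):
    m=m.astype(np.uint8); n,l,s,c=cv2.connectedComponentsWithStats(m)
    i=1+np.argmax(s[1:,4]); ys,xs=np.nonzero(l==i)
    P=np.array([ray(u,v,z,K,R,t)[:2] for u,v in zip(xs,ys)])
    r=cv2.minAreaRect((P*1000).astype(np.float32)); 
    print(name,s[i],"mean",np.round(P.mean(0),4),"rect",np.round(r[0],1),np.round(r[1],1),round(r[2],2),"zmed",np.round(np.median(X[l==i][:,2]),4), "pca",)
    e=np.linalg.svd(P-P.mean(0),full_matrices=False)[2][0]; print("   axis deg",np.degrees(np.arctan2(e[1],e[0])))
def box(x0,x1,y0,y1): return (X[...,0]>x0)&(X[...,0]<x1)&(X[...,1]>y0)&(X[...,1]<y1)
rect(box(.40,.58,-.40,-.31)&(X[...,2]>.035)&(im.astype(int).max(2)-im.astype(int).min(2)<40),.045,"tall")
rect(box(.40,.58,-.27,-.19)&(X[...,2]>.015),.025,"low")
b=box(.38,.52,.2,.34)
rect(b&(X[...,2]>.075)&(X[...,2]<.1),.088,"stand")
rect(b&(X[...,2]>.11),.13,"bar")
print(np.percentile(X[b][:,2],[5,50,80,90,95,99]))
# bench plane
b=box(.2,.4,.05,.2); print("bench",np.median(X[b][:,2]))
b=box(.3,.4,-.2,-.1); print("bench",np.median(X[b][:,2]))
b=box(.43,.7,-.12,.02)
rect(b&(X[...,2]>.02)&(X[...,2]<.036),.024,"channel")
rect(b&(X[...,2]>.135),.147,"head")
print(np.sort(X[b][:,2])[-80::8])
im,d,K,R,t=load("side0"); X=cloud(d,K,R,t)
b=box(.38,.52,.2,.34); rect(b&(X[...,2]>.108),.131,"bar side"); print(np.sort(X[b][:,2])[-80::8])
rect(box(.40,.58,-.40,-.31)&(X[...,2]>.03)&(im.astype(int).max(2)-im.astype(int).min(2)<40),.045,"tall")
b=box(.43,.7,-.12,.02);rect(b&(X[...,2]>.135),.147,"head");print(np.sort(X[b][:,2])[-80::8])
```

```text
tall [359 168  16  39 390] mean [ 0.4917 -0.3558] rect [ 492.2 -355.6] [119.9  32.2] 6.09 zmed 0.0445 pca
   axis deg -173.99979810513136
low [317 168  11  38 368] mean [ 0.4966 -0.2207] rect [ 497.2 -220.9] [119.2  30.8] 0.47 zmed 0.0249 pca
   axis deg -179.68522460837482
stand [159 193  10  24 154] mean [0.437  0.2663] rect [436.9 269.5] [71.  26.8] 7.02 zmed 0.0875 pca
   axis deg -172.22604953123675
bar [150 191  12  26 198] mean [0.4365 0.2841] rect [438.  281.9] [75.2 32.1] 14.09 zmed 0.129 pca
   axis deg -169.60638900345597
[-0.00424355  0.0021996   0.08679137  0.11197568  0.12948385  0.13348586]
bench -5.8150286535483326e-05
bench 3.617206001416994e-05
channel [251 145  27  59 783] mean [ 0.5328 -0.0391] rect [543.3 -38. ] [190.7  64.5] 6.42 zmed 0.0251 pca
   axis deg -172.58388959986377
head [256 138  13  14 128] mean [ 0.6041 -0.0325] rect [603.6 -31.9] [36.9 37.3] 66.82 zmed 0.1452 pca
   axis deg -168.83671190783434
[0.14406972 0.14468109 0.14518514 0.14562437 0.1461116  0.14658042
 0.14698626 0.14750236 0.14782143 0.14975501]
bar side [246 259  35  16 414] mean [0.438  0.3022] rect [437.2 304.8] [74.4 42.1] 9.63 zmed 0.1252 pca
   axis deg 11.158389918327359
[0.12817734 0.12831321 0.12841645 0.12852001 0.12867962 0.1287821
 0.12896674 0.12918255 0.12940563 0.12962382]
tall [237 160  32   7 199] mean [ 0.4935 -0.3386] rect [ 491.7 -335.9] [117.4  48.7] 4.68 zmed 0.0398 pca
   axis deg -173.62462089284455
head [202 177  14   9  95] mean [ 0.6026 -0.0185] rect [602.8 -16.5] [37.4 45.5] 4.45 zmed 0.1419 pca
   axis deg 93.74798510214606
[0.1380272  0.13864493 0.13955314 0.14098506 0.14188534 0.1425839
 0.14314141 0.14348551 0.14387955 0.14438684]
```

```bash
cat >> h.py <<'E'
def plan(env,target,yaw_y,n=10,rows=True):
    """target TCP xyz, yaw_y: world angle deg of tool y axis wanted; prints rows"""
    o=env.get_obs(); p=np.array(o["ee_pos"]); M=Rot.from_rotvec(o["eef_rot"]).as_matrix()
    # desired: z down, y at yaw
    a=np.radians(yaw_y); y=np.array([np.cos(a),np.sin(a),0]); z=np.array([0,0,-1.]); G=np.c_[np.cross(y,z),y,z]
    rv=(Rot.from_matrix(M).inv()*Rot.from_matrix(G)).as_rotvec(degrees=True)
    print("pos",np.round(p,4),"tooly",round(np.degrees(np.arctan2(M[1,1],M[0,1])),2),"tilt",np.round(M[:2,2]*57.3,2),"turn",np.round(rv,2),"F",np.round(o["contact_force"],1),"T",np.round(o["wrist_torque"],2),"w",np.round(o["gripper_width"],4),"j7",np.round(o["joint_pos"][6],3),"t",np.round(o["clock"],2))
    dw=np.array(target)-p; print("shift world cm",np.round(dw*100,2),"in tool now",np.round(M.T@dw*100,2),"in tool final",np.round(G.T@dw*100,2))
    if rows:
        C=Rot.from_matrix(M)
        for i in range(n):
            # shift along axes at row start
            s=C.as_matrix().T@(dw/n)*100
            print([round(x,2) for x in list(rv/n)+list(s)])
            C=C*Rot.from_rotvec(rv/n,degrees=True)
E
python3 - <<'E'
from h import *
from cell import env
o=env.get_obs(); M=Rot.from_rotvec(o["eef_rot"]).as_matrix(); print(M.round(3))
c=env.calibration("wrist"); print(M.T@(-c["R"].T@c["t"]-o["ee_pos"]), (M.T@c["R"].T).round(3))
u=np.array([np.cos(np.radians(6.05)),np.sin(np.radians(6.05))])
B=np.array([.492,-.3555]); g=B-.042*u; print(g)
plan(env,[*g,.25],96.05)
plan(env,[*g,.25],-83.95)
E
```

```text
[[ 0.928  0.372 -0.001]
 [ 0.372 -0.928  0.001]
 [-0.    -0.002 -1.   ]]
[ 0.07497107 -0.0004056  -0.06874755] [[-0.001 -0.957 -0.29 ]
 [ 1.    -0.    -0.001]
 [ 0.001 -0.29   0.957]]
[ 0.45023393 -0.35992664]
pos [ 0.2322 -0.58    0.3031] tooly -68.18 tilt [-0.03  0.08] turn [-2.0000e-02 -1.3000e-01 -1.6423e+02] F [ 0.2 -0.7  0.2] T [-0.04  0.04 -0.01] w 0.0854 j7 -0.047 t 0.15
shift world cm [21.8  22.   -5.31] in tool now [ 28.42 -12.32   5.33] in tool final [-24.    19.58   5.31]
[np.float64(-0.0), np.float64(-0.01), np.float64(-16.42), np.float64(2.84), np.float64(-1.23), np.float64(0.53)]
[np.float64(-0.0), np.float64(-0.01), np.float64(-16.42), np.float64(3.07), np.float64(-0.38), np.float64(0.53)]
[np.float64(-0.0), np.float64(-0.01), np.float64(-16.42), np.float64(3.06), np.float64(0.51), np.float64(0.53)]
[np.float64(-0.0), np.float64(-0.01), np.float64(-16.42), np.float64(2.79), np.float64(1.35), np.float64(0.53)]
[np.float64(-0.0), np.float64(-0.01), np.float64(-16.42), np.float64(2.29), np.float64(2.08), np.float64(0.53)]
[np.float64(-0.0), np.float64(-0.01), np.float64(
[... 1185 characters left out ...]
.73), np.float64(-1.46), np.float64(0.53)]
[np.float64(-0.01), np.float64(0.0), np.float64(1.58), np.float64(2.69), np.float64(-1.54), np.float64(0.53)]
[np.float64(-0.01), np.float64(0.0), np.float64(1.58), np.float64(2.65), np.float64(-1.61), np.float64(0.53)]
[np.float64(-0.01), np.float64(0.0), np.float64(1.58), np.float64(2.6), np.float64(-1.68), np.float64(0.53)]
[np.float64(-0.01), np.float64(0.0), np.float64(1.58), np.float64(2.55), np.float64(-1.75), np.float64(0.53)]
[np.float64(-0.01), np.float64(0.0), np.float64(1.58), np.float64(2.5), np.float64(-1.82), np.float64(0.53)]
[np.float64(-0.01), np.float64(0.0), np.float64(1.58), np.float64(2.45), np.float64(-1.89), np.float64(0.53)]
```

Run:
```python
from h import *
from cell import env
np.set_printoptions(suppress=True)
plan(env,[.4502,-.36,.25],96.05,n=20)
```

```text
pos [ 0.2322 -0.58    0.3031] tooly -68.18 tilt [-0.03  0.08] turn [  -0.02   -0.13 -164.23] F [ 0.2 -0.7  0.2] T [-0.04  0.04 -0.01] w 0.0854 j7 -0.047 t 0.15
shift world cm [21.8  22.   -5.31] in tool now [ 28.41 -12.31   5.33] in tool final [-24.    19.58   5.31]
[np.float64(-0.0), np.float64(-0.01), np.float64(-8.21), np.float64(1.42), np.float64(-0.62), np.float64(0.27)]
[np.float64(-0.0), np.float64(-0.01), np.float64(-8.21), np.float64(1.49), np.float64(-0.41), np.float64(0.27)]
[np.float64(-0.0), np.float64(-0.01), np.float64(-8.21), np.float64(1.54), np.float64(-0.19), np.float64(0.27)]
[np.float64(-0.0), np.float64(-0.01), np.float64(-8.21), np.float64(1.55), np.float64(0.03), np.float64(0.27)]
[np.float64(-0.0), np.float64(-0.01), np.float64(-8.21), np.float64(1.53), np.float64(0.25), np.float64(0.27)]
[np.float64(-0.0), np.float64(-0.01), np.float64(-8.21), np.float64(1.48), np.float64(0.47), np.float64(0.27)]
[np.float64(-0.0), np.float64(-0.01), np.float64(-8.21), np.float64(1.39), np.float64(0.67), np.float64(0.27)]
[np.float64(-0.0), np.float64(-0.01), np.float64(-8.2
[... 692 characters left out ...]
t64(1.54), np.float64(0.26)]
[np.float64(-0.0), np.float64(-0.01), np.float64(-8.21), np.float64(-0.04), np.float64(1.55), np.float64(0.26)]
[np.float64(-0.0), np.float64(-0.01), np.float64(-8.21), np.float64(-0.26), np.float64(1.53), np.float64(0.26)]
[np.float64(-0.0), np.float64(-0.01), np.float64(-8.21), np.float64(-0.48), np.float64(1.47), np.float64(0.26)]
[np.float64(-0.0), np.float64(-0.01), np.float64(-8.21), np.float64(-0.68), np.float64(1.39), np.float64(0.27)]
[np.float64(-0.0), np.float64(-0.01), np.float64(-8.21), np.float64(-0.87), np.float64(1.28), np.float64(0.27)]
[np.float64(-0.0), np.float64(-0.01), np.float64(-8.21), np.float64(-1.05), np.float64(1.14), np.float64(0.27)]
```

Request:
apply_moves([
  [0,0,-8.2,1.4,-0.6,0.3,-1],
  [0,0,-8.2,1.5,-0.4,0.3,-1],
  [0,0,-8.2,1.5,-0.2,0.3,-1],
  [0,0,-8.2,1.5,0,0.3,-1],
  [0,0,-8.2,1.5,0.3,0.3,-1],
  [0,0,-8.2,1.5,0.5,0.3,-1],
  [0,0,-8.2,1.4,0.7,0.2,-1],
  [0,0,-8.2,1.3,0.9,0.2,-1],
  [0,0,-8.2,1.1,1.0,0.2,-1],
  [0,0,-8.2,1.0,1.2,0.2,-1],
])

```text
clock: 1.15
ee_pos: [0.3415, -0.471, 0.2775]
eef_rot: [-1.93, -2.478, -0.0]
contact_force: [-0.7, -0.5, 1.1]
gripper_width: 0.085
```

Request:
apply_moves([
  [0,0,-8.2,0.8,1.3,0.3,-1],
  [0,0,-8.2,0.6,1.4,0.3,-1],
  [0,0,-8.2,0.4,1.5,0.3,-1],
  [0,0,-8.2,0.2,1.5,0.3,-1],
  [0,0,-8.2,0,1.5,0.3,-1],
  [0,0,-8.2,-0.3,1.5,0.3,-1],
  [0,0,-8.2,-0.5,1.5,0.2,-1],
  [0,0,-8.2,-0.7,1.4,0.2,-1],
  [0,0,-8.2,-0.9,1.3,0.2,-1],
  [0,0,-8.2,-1.0,1.1,0.2,-1],
])

```text
clock: 2.15
ee_pos: [0.45, -0.362, 0.2515]
eef_rot: [0.169, -3.137, -0.001]
contact_force: [-0.2, 0.6, 0.1]
gripper_width: 0.0856
```

Run:
```python
from h import *
from cell import env
plan(env,[.4502,-.36,.25],96.05,rows=False)
print(env.get_obs()["joint_pos"])
shot(env,"wrist","wrist1")
```

```text
pos [ 0.45   -0.362   0.2515] tooly 96.16 tilt [-0.02  0.03] turn [ 0.03 -0.02  0.11] F [-0.2  0.6  0.1] T [ 0.01 -0.01  0.06] w 0.0856 j7 2.15 t 2.15
shift world cm [ 0.02  0.2  -0.15] in tool now [-0.04  0.2   0.15] in tool final [-0.04  0.2   0.15]
[ 1.05616703  0.36497658 -0.55558862  1.5631707   0.19814079  1.27075746
  2.14963602]
```

View pics/wrist1.png

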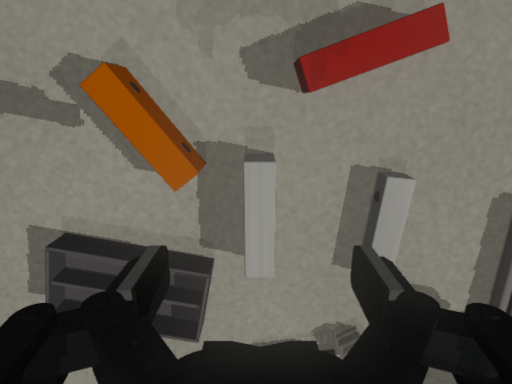

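Run:
```python
from h import *
from cell import env
im,d,K,R,t=load("wrist1"); X=cloud(d,K,R,t)
hsv=cv2.cvtColor(im,cv2.COLOR_RGB2HSV)
m=((X[...,2]>.038)&(X[...,2]<.055)&(hsv[...,1]<60)&(hsv[...,2]>110)).astype(np.uint8)
m[:,330:]=0;m[:,:215]=0
n,l,s,c=cv2.connectedComponentsWithStats(m); i=1+np.argmax(s[1:,4]); ys,xs=np.nonzero(l==i)
P=np.array([ray(u,v,.045,K,R,t)[:2] for u,v in zip(xs,ys)]); r=cv2.minAreaRect((P*1000).astype(np.float32)); print(s[i],r,P.mean(0),np.median(X[l==i][:,2]))
```

```text
[ 244  162   32  116 3519] ((491.6295471191406, -357.0495300292969), (118.4247055053711, 29.318702697753906), 5.264672756195068) [ 0.48839759 -0.35750953] 0.04392079486694974
```

Run:
```python
from h import *
im,d,K,R,t=load("wrist1")
for u,v in [(205,163),(177,190),(80,85),(105,63)]: print(u,v,ray(u,v,.045,K,R,t).round(3),ray(u,v,.0,K,R,t).round(3))
from cell import env
plan(env,[.4502,-.3605,.088],95.8,rows=False)
```

```text
205 163 [ 0.439 -0.412  0.045] [ 0.449 -0.419  0.   ]
177 190 [ 0.467 -0.436  0.045] [ 0.482 -0.447  0.   ]
80 85 [ 0.384 -0.52   0.045] [ 0.385 -0.544  0.   ]
105 63 [ 0.364 -0.498  0.045] [ 0.362 -0.519  0.   ]
pos [ 0.4518 -0.3595  0.2513] tooly 96.85 tilt [0.03 0.11] turn [0.11 0.04 1.05] F [0.6 3.3 1.8] T [ 0.17 -0.08  0.03] w 0.0853 j7 2.156 t 2.2
shift world cm [ -0.16  -0.1  -16.33] in tool now [ 0.19 -0.11 16.33] in tool final [ 0.17 -0.09 16.33]
```

Request:
apply_moves([
  [0,0,0.5,0.1,-0.1,0.9,-0.2],
  [0,0,0.5,0.1,0,1.8,-0.2],
  [0,0,0,0,0,1.8,-0.2],
  [0,0,0,0,0,1.8,-0.2],
  [0,0,0,0,0,1.6,-0.2],
  [0,0,0,0,0,0,-0.2],
  [0,0,0,0,0,0,-0.2],
  [0,0,0,0,0,0,-0.2],
  [0,0,0,0,0,0,-0.2],
  [0,0,0,0,0,0,-0.2],
])

```text
clock: 3.2
ee_pos: [0.448, -0.3641, 0.1737]
eef_rot: [-0.131, 3.138, -0.001]
contact_force: [-0.6, -1.0, -0.1]
gripper_width: 0.0509
```

Run:
```python
from h import *
from cell import env
plan(env,[.4502,-.3605,.088],95.8,rows=False)
shot(env,"wrist","wrist2")
```

```text
pos [ 0.448  -0.3641  0.1737] tooly 94.79 tilt [ 0.05 -0.05] turn [-0.05  0.05 -1.01] F [-0.6 -1.  -0.1] T [ 0.02 -0.01  0.01] w 0.0509 j7 2.099 t 3.2
shift world cm [ 0.22  0.36 -8.57] in tool now [-0.24  0.35  8.57] in tool final [-0.25  0.33  8.57]
```

View pics/wrist2.png

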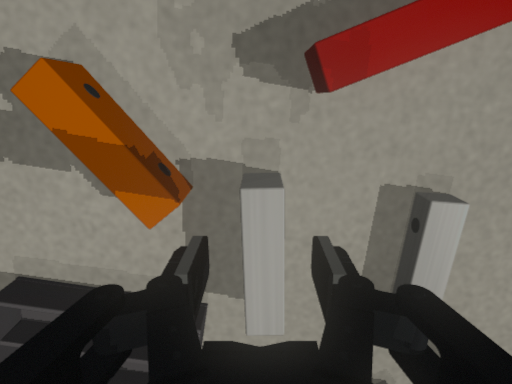

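Request:
apply_moves([
  [0,0,-0.5,-0.1,0.2,1.0,-0.2],
  [0,0,-0.5,-0.1,0.1,2.0,-0.2],
  [0,0,0,0,0,2.0,-0.2],
  [0,0,0,0,0,2.0,-0.2],
  [0,0,0,0,0,1.5,-0.2],
  [0,0,0,0,0,0,-0.2],
  [0,0,0,0,0,0,-0.2],
  [0,0,0,0,0,0,0.9],
  [0,0,0,0,0,0,0.9],
  [0,0,0,0,0,0,0.9],
])

```text
clock: 4.25
ee_pos: [0.4502, -0.3613, 0.0893]
eef_rot: [-0.159, 3.136, -0.003]
contact_force: [-0.2, -0.4, 5.9]
gripper_width: 0.029
```

Run:
```python
from h import *
from cell import env
plan(env,[.4502,-.3605,.088],95.8,rows=False)
shot(env,"wrist","wrist3")
```

```text
pos [ 0.4502 -0.3613  0.0893] tooly 95.81 tilt [ 0.11 -0.1 ] turn [-0.11  0.1   0.01] F [-0.2 -0.4  5.9] T [ 0.03  0.09 -0.01] w 0.029 j7 2.061 t 4.25
shift world cm [-0.    0.08 -0.13] in tool now [-0.01  0.08  0.13] in tool final [-0.01  0.08  0.13]
```

View pics/wrist3.png

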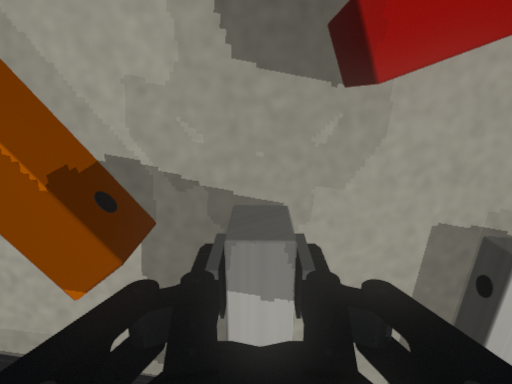

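Request:
apply_moves([
  [0,0,0,0,0,-0.5,0.9],
  [0,0,0,0,0,-1.5,0.9],
  [0,0,0,0,0,-2,0.9],
  [0,0,0,0,0,-2,0.9],
  [0,0,0,0,0,-2,0.9],
  [0,0,0,0,0,-2,0.9],
  [0,0,0,0,0,-1.5,0.9],
  [0,0,0,0,0,-0.5,0.9],
  [0,0,0,0,0,0,0.9],
  [0,0,0,0,0,0,0.9],
])

```text
clock: 5.3
ee_pos: [0.449, -0.3604, 0.207]
eef_rot: [0.159, -3.136, -0.002]
contact_force: [-0.6, 0.9, -5.5]
gripper_width: 0.029
```

Run:
```python
from h import *
from cell import env
plan(env,[.4502,-.3605,.2],95.8,rows=False)
im,d,K,R,t=load("top0")
cv2.imwrite("pics/top0_c.png",cv2.resize(im[120:210,240:290,::-1],None,fx=6.5,fy=6.5,interpolation=cv2.INTER_CUBIC))
im,d,K,R,t=load("side0")
cv2.imwrite("pics/side0_c.png",cv2.resize(im[170:260,190:270,::-1],None,fx=6.5,fy=6.5,interpolation=cv2.INTER_CUBIC))
```

```text
pos [ 0.449  -0.3604  0.207 ] tooly 95.82 tilt [-0.07  0.06] turn [ 0.07 -0.07  0.02] F [-0.6  0.9 -5.5] T [0.02 0.2  0.  ] w 0.029 j7 2.125 t 5.3
shift world cm [ 0.12 -0.01 -0.7 ] in tool now [-0.12 -0.02  0.69] in tool final [-0.12 -0.02  0.7 ]
```

View pics/top0_c.png

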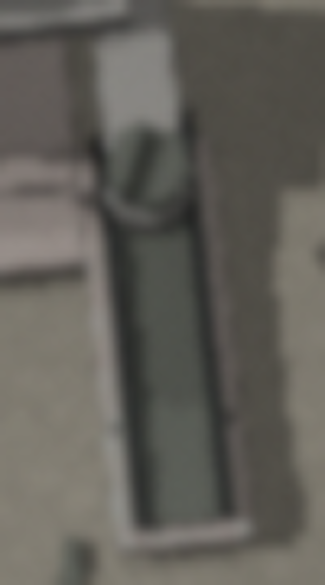

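View pics/side0_c.png

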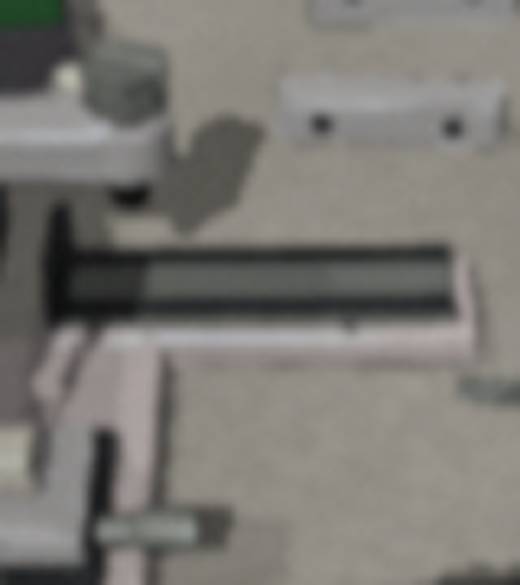

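Run:
```python
from h import *
im,d,K,R,t=load("top0"); g=cv2.cvtColor(im,cv2.COLOR_RGB2GRAY).astype(float)
for v in (160,175,190): print(v,g[v,250:282].astype(int))
L=[];Rr=[]
def sub(g,i): 
    w=np.clip(85-g[i-2:i+3],0,None); return (w*np.arange(i-2,i+3)).sum()/w.sum()
for v in range(158,198):
    row=g[v]; c=259+ (v-150)*0.07*1  # approx centre? 
    c=int(round(265+(v-178)*0.075))
    l=c-8+np.argmin(row[c-8:c-2]); r=c+3+np.argmin(row[c+3:c+9])
    L.append((sub(row,l),v)); Rr.append((sub(row,r),v))
L=np.array(L);Rr=np.array(Rr)
A=[]
for Q in (L,Rr):
    P=np.array([ray(u,v,.029,K,R,t)[:2] for u,v in Q]); f=np.polyfit(P[:,0],P[:,1],1); res=P[:,1]-np.polyval(f,P[:,0])
    k=abs(res)<.003; f=np.polyfit(P[k,0],P[k,1],1); print(np.degrees(np.arctan(f[0])),np.polyval(f,[.45,.5,.6]),k.sum(),res.std()); A.append(f)
print("centre at x=.6036",np.polyval((A[0]+A[1])/2,.6036),np.polyval((A[0]+A[1])/2,.45))
# foot front edge & open end
print(g[185:206,262].astype(int))
```

```text
160 [108 103 105 117 127 116  84  55  47  51  59  70  79  82  82  81  79  79
  75  62  51  58  76  85  79  75  77  78  79  78  78  87]
175 [121 121 121 119 121 130 130 107  70  49  47  56  69  78  80  81  80  80
  79  78  71  57  50  64  80  86  83  79  78  79  78  79]
190 [126 126 124 124 122 127 135 139 128  95  61  51  57  68  80  88  91  92
  92  91  90  86  75  57  56  73  85  83  78  77  78  79]
4.910265355273401 [-0.03077592 -0.02648038 -0.01788931] 40 0.00027867102417276587
6.049301947511326 [-0.07032499 -0.06502628 -0.05442885] 40 0.0005171496700183841
centre at x=.6036 -0.035813686064925916 -0.05055045611796602
[ 65  65  65  63  60  57  56  54  53  53  53  52  53  53  53  61  87 116
 119 104  98]
```

Request:
apply_moves([
  [0,0,0,-0.2,1.0,0,0.9],
  [0,0,0,-0.4,2.5,0,0.9],
  [0,0,0,-0.6,4.0,0,0.9],
  [0,0,0,-0.7,4.5,0,0.9],
  [0,0,0,-0.8,4.5,0,0.9],
  [0,0,0.2,-0.7,4.5,0,0.9],
  [0,0,0,-0.7,4.5,0,0.9],
  [0,0,0,-0.5,3.0,0,0.9],
  [0,0,0,-0.3,1.5,0,0.9],
  [0,0,0,-0.2,1.0,0,0.9],
])

```text
clock: 6.3
ee_pos: [0.4685, -0.0445, 0.2075]
eef_rot: [0.159, -3.137, -0.001]
contact_force: [0.5, -0.3, -4.7]
gripper_width: 0.0291
```

Request:
apply_moves([
  [0,0,0,0,0,0.5,0.9],
  [0,0,0,0,0,1.0,0.9],
  [0,0,0,0,0,1.0,0.9],
  [0,0,0,0,0,1.0,0.9],
  [0,0,0,0,0,0.5,0.9],
  [0,0,0,0,0,0,0.9],
  [0,0,0,0,0,0,0.9],
  [0,0,0,0,0,0,0.9],
  [0,0,0,0,0,0,0.9],
  [0,0,0,0,0,0,0.9],
])

```text
clock: 7.3
ee_pos: [0.4693, -0.0471, 0.1682]
eef_rot: [-0.154, 3.137, -0.0]
contact_force: [-1.3, -0.8, -5.1]
gripper_width: 0.0287
```

Run:
```python
from h import *
from cell import env
plan(env,[.4673,-.0473,.17],96,rows=False)
shot(env,"wrist","wrist4");shot(env,"top","top4");shot(env,"side","side4")
im,d,K,R,t=load("top4")
cv2.imwrite("pics/top4_c.png",cv2.resize(im[110:210,220:300,::-1],None,fx=6,fy=6,interpolation=cv2.INTER_CUBIC))
```

```text
pos [ 0.4693 -0.0471  0.1682] tooly 95.62 tilt [ 0.04 -0.01] turn [-0.01  0.04 -0.38] F [-1.3 -0.8 -5.1] T [0.02 0.22 0.02] w 0.0287 j7 1.535 t 7.3
shift world cm [-0.2  -0.02  0.18] in tool now [ 0.2   0.   -0.18] in tool final [ 0.2   0.   -0.18]
```

View pics/wrist4.png

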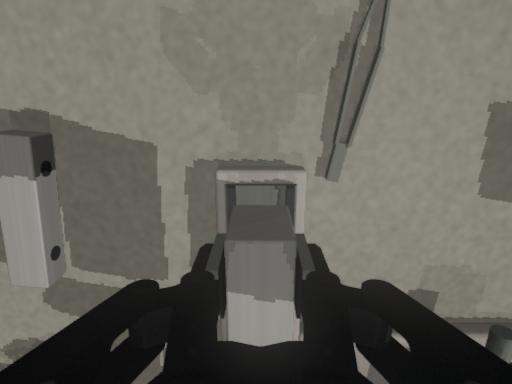

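View pics/top4_c.png

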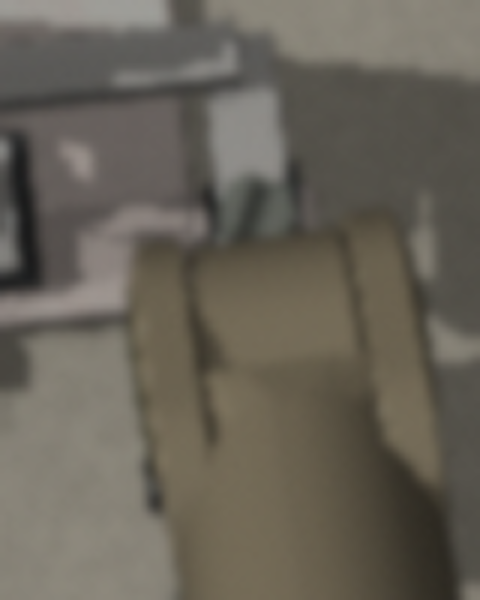

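View pics/side4.png

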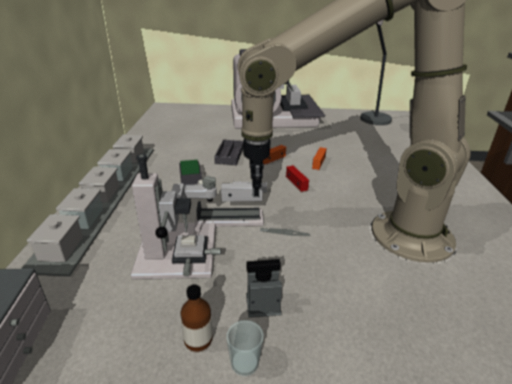

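Run:
```python
from h import *
im,d,K,R,t=load("wrist4")
cv2.imwrite("pics/wrist4_c.png",cv2.resize(im[155:250,205:320,::-1],None,fx=6.5,fy=6,interpolation=cv2.INTER_CUBIC))
g=cv2.cvtColor(im,cv2.COLOR_RGB2GRAY)
X=cloud(d,K,R,t)
for v in (172,178,186,192,198,204,212): print(v,g[v,212:312:2], )
for v in (172,186,192,198,204): print(v,(X[v,212:312:4,2]*1000).astype(int))
```

```text
172 [100  92 111 136 139 139 138 138 138 137 138 137 137 132 130 129 129 129
 129 129 129 129 129 130 130 131 131 131 131 131 131 130 130 131 136 136
 133 134 135 134 137 136 137 137 137 137 141 130 135 139]
178 [102  91 109 145 151 151 151 150 139 139 139 138 139 141 139 139 139 138
 138 138 138 137 138 138 139 138 139 140 140 140 140 131 131 131 145 147
 147 142 140 139 140 140 140 151 151 151 152 137 135 138]
186 [100  99  96 111 113 114  98  66  42  42  43  42  99  98  98  97  95  97
  98  99  98  98 100 100  99  99  97  98 100  96  97  83  74  80  81  82
  83  55  46  46  46  64 116 149 150 150 152 140 139 140]
192 [101 101  93 110 112 113 103  70  61  60  61  59  91  98  97  97  96  96
  97  99  98  97  99 100  99  98  98  98  99  96  97  99 101  80  78  82
  83  57  63  63  64  72 118 151 151 151 153 133 132 131]
198 [ 99  96  93 109 113 113 104  73  60  60  60  60  87  98  96  96  96  96
  97  98  98  98  98 100  98  98  97  97  99  97  97 100 101  72  77  82
  82  58  63  63  64  74 124 151 152 152 154 131 137 139]
204 [ 95  95  92 107 111 112 108  75  59  59  60  61  85  93  93  92  92  92
  93  94  93  93  93  95  94  94  94  95  96  93  94  97  82  72  81  81
  75  60  62  63  63  82 132 151 151 153 154 136 136 136]
212 [ 95  96  90 105 112 111 111  76  59  59  72  74  75  74  75  76  75  75
  74  74  75  76  75  74  74  74  73  74  74  74  75  76  75  76  76  75
  75  76  85  67  62  98 141 149 149 150 141 137 138 137]
172 [-1 15 17 16 16 16 17 16 16 17 16 16 16 16 15 16 15 16 16 16 16 15 15 16
 -1]
186 [  0  15 236  22  25  24  22  22  23  22  22  22  22  22  22  22  22  22
  22  23  23  22  16  15  -1]
192 [-1 15 16 23 29 28 23 22 22 23 22 23 22 21 23 23 23 22 23 28 28 22 16 15
 -1]
198 [ 0 15 15 16 29 29 22 23 23 24 22 22 24 22 22 22 22 23 23 28 29 16 16 15
  0]
204 [ 0 15 16 16 28 28 23 23 22 23 24 23 23 22 23 23 23 22 24 28 28 16 17 16
 -1]
```

View pics/wrist4_c.png

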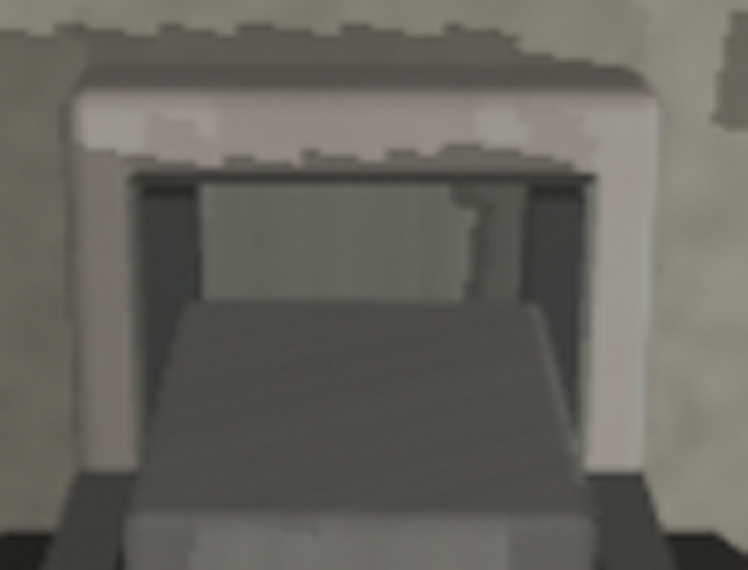

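Run:
```python
from h import *
im,d,K,R,t=load("wrist4")
print("foot end z16",ray(260.7,169.5,.016,K,R,t))
print("floor end z24",ray(260.7,184.5,.024,K,R,t))
print("rail end z30",ray(260.7,185,.030,K,R,t))
print("chan ctr z30",ray(260.4,198,.030,K,R,t),ray(260.4,204,.030,K,R,t))
for z in (.08,.083,.078): print("blk bottom rear",ray(260.8,205,z,K,R,t))
print("blk top rear", ray(260.5,241,.124,K,R,t))
from cell import env
plan(env,[.4673,-.0473,.17],96,rows=False)
X=cloud(d,K,R,t); print(X[220:235,245:275].reshape(-1,3).mean(0),X[245:270,245:275,2].mean())
```

```text
foot end z16 [ 0.44676487 -0.0479182   0.016     ]
floor end z24 [ 0.4557917  -0.04705955  0.024     ]
rail end z30 [ 0.45446313 -0.04721245  0.03      ]
chan ctr z30 [ 0.4638986  -0.04649507  0.03      ] [ 0.46832643 -0.04606065  0.03      ]
blk bottom rear [ 0.45138398 -0.04764648  0.08      ]
blk bottom rear [ 0.45032448 -0.04776284  0.083     ]
blk bottom rear [ 0.45209031 -0.0475689   0.078     ]
blk top rear [ 0.45101448 -0.04797936  0.124     ]
pos [ 0.4692 -0.0471  0.168 ] tooly 95.62 tilt [ 0.02 -0.  ] turn [-0.01  0.02 -0.38] F [ 0.3 -0.3 -4.8] T [-0.    0.15  0.02] w 0.0288 j7 1.535 t 7.45
shift world cm [-0.19 -0.02  0.2 ] in tool now [ 0.19  0.   -0.2 ] in tool final [ 0.19  0.   -0.2 ]
[ 0.45125663 -0.0483695   0.10951297] 0.12356614062880197
```

Request:
apply_moves([
  [0,0,-0.3,-0.3,0,0.5,0.9],
  [0,0,0,0,0,1.0,0.9],
  [0,0,0,0,0,1.0,0.9],
  [0,0,0,0,0,1.0,0.9],
  [0,0,0,0,0,0.7,0.9],
  [0,0,0,0,0,0.5,0.9],
  [0,0,0,0,0,0.3,0.9],
  [0,0,0,0,0,0.2,0.9],
  [0,0,0,0,0,0,0.9],
  [0,0,0,0,0,0,0.9],
])

```text
clock: 8.45
ee_pos: [0.4723, -0.0468, 0.1162]
eef_rot: [-0.162, 3.137, -0.0]
contact_force: [-0.5, -0.0, -4.0]
gripper_width: 0.029
```

Run:
```python
from h import *
from cell import env
plan(env,[.472,-.0468,.1125],96,rows=False)
shot(env,"wrist","wrist5");shot(env,"side","side5")
im,d,K,R,t=load("side5")
cv2.imwrite("pics/side5_c.png",cv2.resize(im[160:260,180:280,::-1],None,fx=6,fy=6,interpolation=cv2.INTER_CUBIC))
```

```text
pos [ 0.4723 -0.0468  0.1162] tooly 95.92 tilt [ 0.03 -0.  ] turn [-0.01  0.03 -0.08] F [-0.5 -0.  -4. ] T [0.08 0.18 0.02] w 0.029 j7 1.476 t 8.45
shift world cm [-0.03  0.   -0.37] in tool now [0.03 0.01 0.37] in tool final [0.03 0.01 0.37]
```

View pics/side5_c.png

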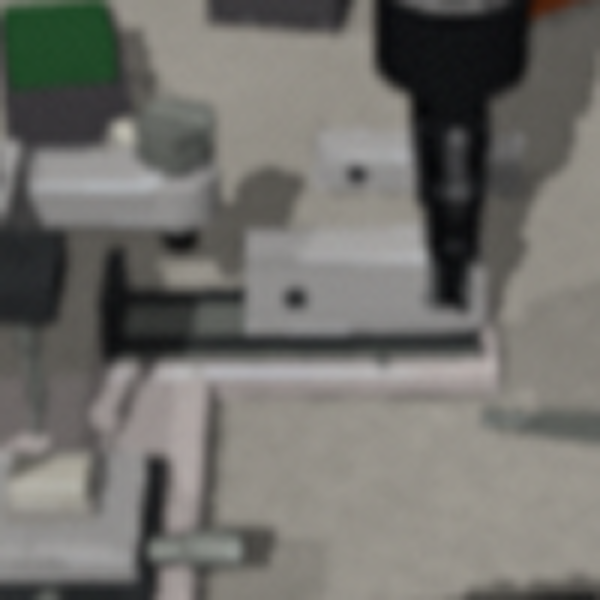

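View pics/wrist5.png

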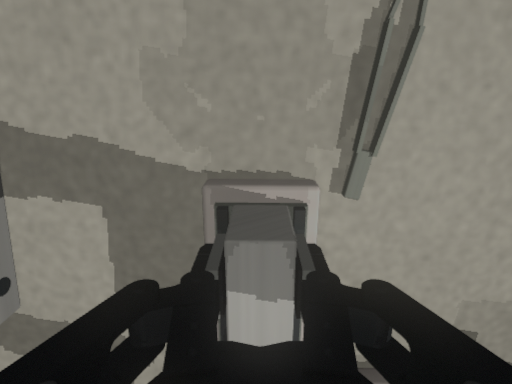

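Request:
apply_moves([
  [0,0,0,0,0,0.1,0.9],
  [0,0,0,0,0,0.1,0.9],
  [0,0,0,0,0,0.1,0.9],
  [0,0,0,0,0,0.1,0.9],
  [0,0,0,0,0,0,0.9],
  [0,0,0,0,0,0,0.9],
  [0,0,0,0,0,0,0.9],
  [0,0,0,0,0,0,0.9],
  [0,0,0,0,0,0,0.9],
  [0,0,0,0,0,0,0.9],
])

```text
clock: 9.55
ee_pos: [0.4722, -0.0468, 0.1132]
eef_rot: [0.162, -3.137, 0.002]
contact_force: [-8.9, -0.1, 15.8]
gripper_width: 0.029
```

Request:
apply_moves([
  [0,0,0,0,0,-0.1,0.9],
  [0,0,0,-0.3,0,0,0.9],
  [0,0,0,-0.6,0,0,0.9],
  [0,0,0,-0.8,0,0,0.9],
  [0,0,0,-0.9,0,0,0.9],
  [0,0,0,-0.9,0,0,0.9],
  [0,0,0,-0.8,0,0,0.9],
  [0,0,0,-0.5,0,0,0.9],
  [0,0,0,-0.2,0,0,0.9],
  [0,0,0,0,0,0,0.9],
])

```text
clock: 10.55
ee_pos: [0.5225, -0.0417, 0.1133]
eef_rot: [-0.162, 3.137, -0.0]
contact_force: [-2.5, 1.2, 4.5]
gripper_width: 0.0291
```

Run:
```python
from h import *
from cell import env
plan(env,[.532,-.0405,.1125],96,rows=False)
shot(env,"wrist","wrist6");shot(env,"side","side6")
im,d,K,R,t=load("side6")
cv2.imwrite("pics/side6_c.png",cv2.resize(im[160:260,180:280,::-1],None,fx=6,fy=6,interpolation=cv2.INTER_CUBIC))
```

```text
pos [ 0.5225 -0.0417  0.1133] tooly 95.91 tilt [ 0.04 -0.  ] turn [-0.01  0.04 -0.09] F [-2.5  1.2  4.5] T [-0.19  0.51 -0.07] w 0.0291 j7 1.427 t 10.55
shift world cm [ 0.95  0.12 -0.08] in tool now [-0.95  0.02  0.08] in tool final [-0.95  0.02  0.08]
```

View pics/side6_c.png

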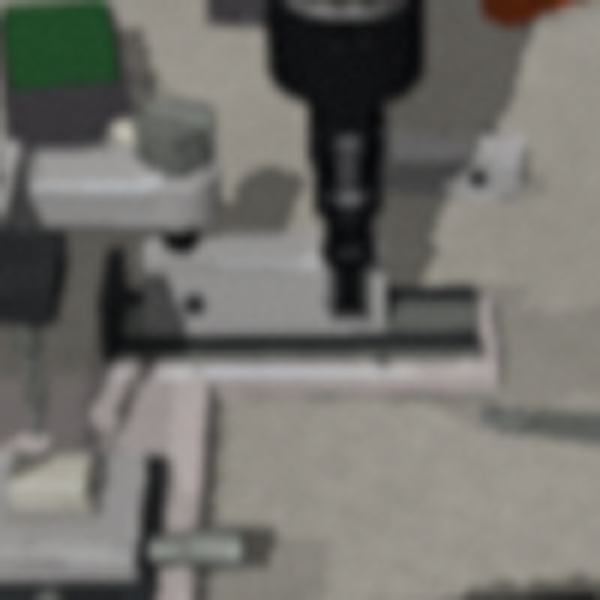

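View pics/wrist6.png

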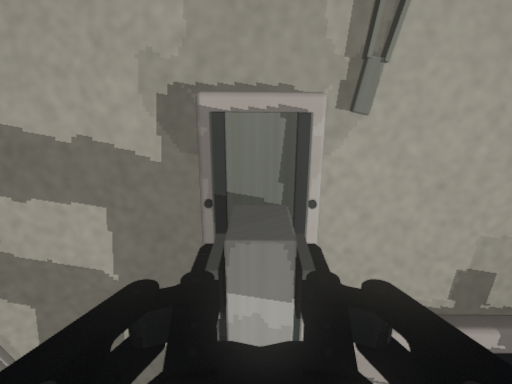

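Request:
apply_moves([
  [0,0,0,-0.2,0,0,0.9],
  [0,0,0,-0.3,0,0,0.9],
  [0,0,0,-0.2,0,0,0.9],
  [0,0,0,-0.1,0,0,0.9],
  [0,0,0,-0.1,0,0,0.9],
  [0,0,0,-0.05,0,0,0.9],
  [0,0,0,-0.05,0,0,0.9],
  [0,0,0,0,0,0,0.9],
  [0,0,0,0,0,0,0.9],
  [0,0,0,0,0,0,0.9],
])

```text
clock: 11.65
ee_pos: [0.5317, -0.0407, 0.1133]
eef_rot: [0.162, -3.137, 0.001]
contact_force: [-6.3, -0.6, 9.3]
gripper_width: 0.0291
```

Request:
apply_moves([
  [0,0,0,-0.05,0,0,0.9],
  [0,0,0,-0.05,0,0,0.9],
  [0,0,0,-0.05,0,0,0.9],
  [0,0,0,-0.05,0,0,0.9],
  [0,0,0,0,0,0,0.9],
  [0,0,0,0,0,0,0.9],
  [0,0,0,0,0,0,0.9],
  [0,0,0,0,0,0,0.9],
  [0,0,0,0,0,0,0.9],
  [0,0,0,0,0,0,0.9],
])

```text
clock: 12.65
ee_pos: [0.5337, -0.0405, 0.1133]
eef_rot: [0.162, -3.137, 0.001]
contact_force: [-5.8, -0.8, 7.6]
gripper_width: 0.0293
```

Run:
```python
from h import *
from cell import env
plan(env,[.532,-.0405,.1125],96,rows=False)
```

```text
pos [ 0.5337 -0.0405  0.1133] tooly 95.91 tilt [-0.03 -0.02] turn [-0.02 -0.03 -0.09] F [-5.8 -0.8  7.6] T [-0.21  1.08 -0.04] w 0.0293 j7 1.42 t 12.65
shift world cm [-0.17  0.   -0.08] in tool now [0.17 0.02 0.08] in tool final [0.17 0.02 0.08]
```

Request:
apply_moves([
  [0,0,0,-0.05,0,0,0.9],
  [0,0,0,-0.05,0,0,0.9],
  [0,0,0,-0.05,0,0,0.9],
  [0,0,0,-0.05,0,0,0.9],
  [0,0,0,-0.05,0,0,0.9],
  [0,0,0,0,0,0,0.9],
  [0,0,0,0,0,0,0.9],
  [0,0,0,0,0,0,0.9],
  [0,0,0,0,0,0,0.9],
  [0,0,0,0,0,0,0.9],
])

```text
clock: 13.65
ee_pos: [0.5345, -0.0404, 0.1132]
eef_rot: [0.162, -3.133, 0.002]
contact_force: [-16.1, -1.8, 17.7]
gripper_width: 0.0293
```

Request:
apply_moves([
  [0,0,0,0,0,0,-0.2],
  [0,0,0,0,0,0,-0.2],
  [0,0,0,0,0,0,-0.2],
  [0,0,0,0,0,0,-0.2],
  [0,0,0,0,0,-0.5,-0.2],
  [0,0,0,0,0,-1.5,-0.2],
  [0,0,0,0,0,-2.5,-0.2],
  [0,0,0,0.5,0,-3.5,-0.2],
  [0,0,0,0.5,0,-3.5,-0.2],
  [0,0,0,1,0,-3.5,-0.2],
])

```text
clock: 14.65
ee_pos: [0.5164, -0.0418, 0.2656]
eef_rot: [-0.164, 3.136, 0.0]
contact_force: [1.0, 0.3, 0.7]
gripper_width: 0.0511
```

Run:
```python
from h import *
from cell import env
plan(env,[.532,-.0405,.3],96,rows=False)
shot(env,"wrist","wrist7");shot(env,"side","side7")
im,d,K,R,t=load("side7")
cv2.imwrite("pics/side7_c.png",cv2.resize(im[160:260,180:280,::-1],None,fx=6,fy=6,interpolation=cv2.INTER_CUBIC))
```

```text
pos [ 0.5164 -0.0418  0.2656] tooly 95.97 tilt [0.08 0.02] turn [ 0.01  0.09 -0.03] F [1.  0.3 0.7] T [-0.01 -0.03 -0.07] w 0.0511 j7 1.549 t 14.65
shift world cm [1.56 0.13 3.44] in tool now [-1.57 -0.03 -3.44] in tool final [-1.56 -0.04 -3.44]
```

View pics/side7_c.png

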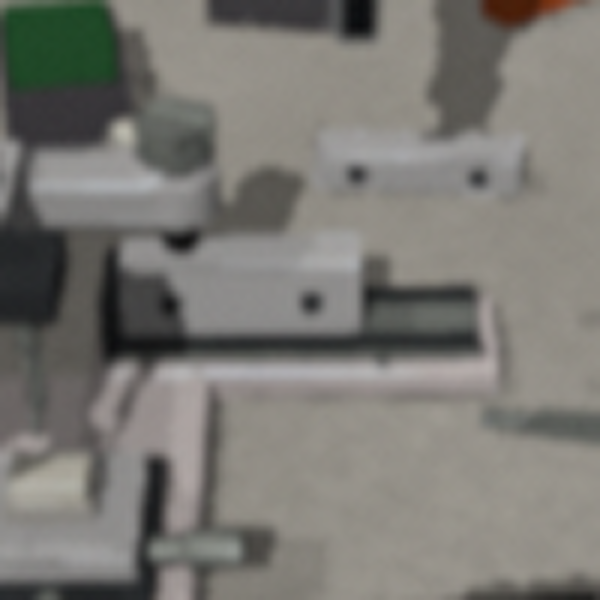

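View pics/wrist7.png

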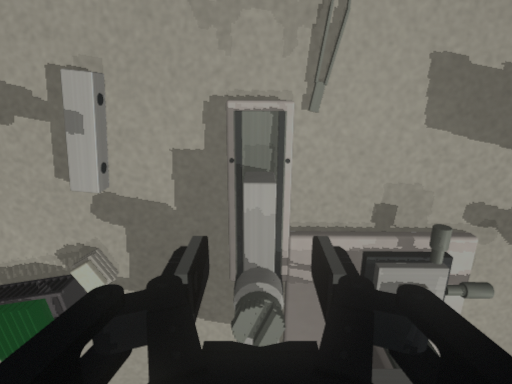

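Run:
```python
from h import *
im,d,K,R,t=load("wrist7"); X=cloud(d,K,R,t)
cv2.imwrite("pics/wrist7_c.png",cv2.resize(im[250:345,210:310,::-1],None,fx=6,fy=6,interpolation=cv2.INTER_CUBIC))
g=cv2.cvtColor(im,cv2.COLOR_RGB2GRAY); print(g[104:116,258],g[176:190,258])
print("open end",ray(259,110.5,.024,K,R,t),"block rear top",ray(260,182.5,.069,K,R,t))
m=((X[...,2]>.135)&(X[...,2]<.16)).astype(np.uint8); m[:270]=0;m[:,:225]=0;m[:,295:]=0
n,l,s,c=cv2.connectedComponentsWithStats(m); i=1+np.argmax(s[1:,4]); print(s[i],c[i],np.percentile(X[l==i][:,2],[5,25,50,75,95]))
(cc,rr)=cv2.minEnclosingCircle(np.argwhere(l==i)[:,::-1].astype(np.float32)); print(cc,rr)
for z in (.144,.146): print(ray(*cc,z,K,R,t), rr*(0.2656+.069-.145)/311)
```

```text
[153 152 150 143 133 103 103 104 114 113 113 114] [ 78  80  80  81  80  80  92 125 142 148 147 148 148 147]
open end [ 0.45672775 -0.04779628  0.024     ] block rear top [ 0.51600132 -0.04075944  0.069     ]
[ 231  298   54   49 1910] [257.88534031 322.50942408] [0.13543625 0.14070305 0.14445845 0.14524762 0.14594222]
(257.5, 324.5) 27.212228775024414
[ 0.60343178 -0.03368026  0.144     ] 0.01658983464869656
[ 0.60174572 -0.03383985  0.146     ] 0.01658983464869656
```

View pics/wrist7_c.png

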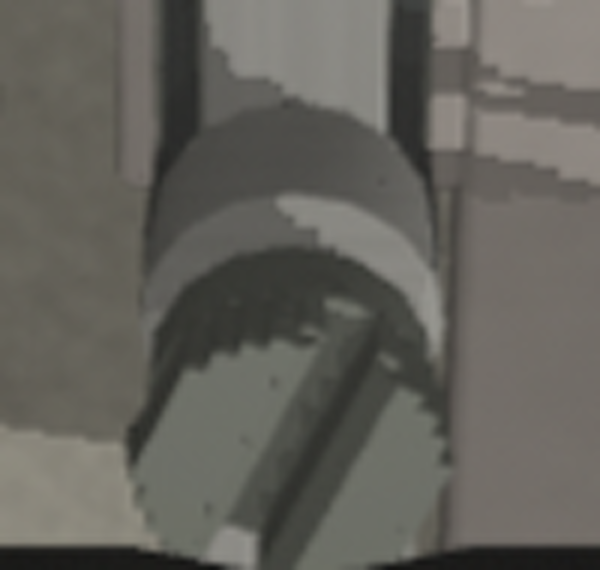

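Request:
apply_moves([
  [0,0,0,-0.5,0,-0.5,-0.2],
  [0,0,0,-1.0,0,-0.5,-0.2],
  [0,0,0,-1.5,0,-0.5,-0.2],
  [0,0,0,-1.5,0,-0.5,-0.2],
  [0,0,0,-1.5,0,0,-0.2],
  [0,0,0,-1.0,0,0,-0.2],
  [0,0,0,-0.5,0,0,-0.2],
  [0,0,0,0,0,0,-0.2],
  [0,0,0,0,0,0,-0.2],
  [0,0,0,0,0,0,-0.2],
])

```text
clock: 15.75
ee_pos: [0.5906, -0.0346, 0.2829]
eef_rot: [0.162, -3.137, 0.0]
contact_force: [-0.3, 0.7, 0.5]
gripper_width: 0.0511
```

Run:
```python
from h import *
from cell import env
plan(env,[.532,-.0405,.3],96,rows=False)
shot(env,"wrist","wrist8")
im,d,K,R,t=load("wrist8"); X=cloud(d,K,R,t)
m=((X[...,2]>.135)&(X[...,2]<.16)).astype(np.uint8); m[:,:200]=0;m[:,315:]=0
n,l,s,c=cv2.connectedComponentsWithStats(m); i=1+np.argmax(s[1:,4]); print(s[i],c[i],np.percentile(X[l==i][:,2],[5,25,50,75,95]))
x,y,w,h,_=s[i]
cv2.imwrite("pics/wrist8_c.png",cv2.resize(im[y-15:y+h+15,x-15:x+w+15,::-1],None,fx=6,fy=6,interpolation=cv2.INTER_CUBIC)); print(x-15,y-15)
```

```text
pos [ 0.5906 -0.0346  0.2829] tooly 95.92 tilt [-0.02 -0.01] turn [-0.01 -0.02 -0.08] F [-0.3  0.7  0.5] T [-0.01 -0.01  0.01] w 0.0511 j7 1.477 t 15.75
shift world cm [-5.86 -0.59  1.71] in tool now [ 5.89  0.01 -1.7 ] in tool final [ 5.89  0.02 -1.71]
[ 231  196   56   55 2015] [258.81488834 222.93598015] [0.13538819 0.14242171 0.14459177 0.14527433 0.14591069]
216 181
```

View pics/wrist8_c.png

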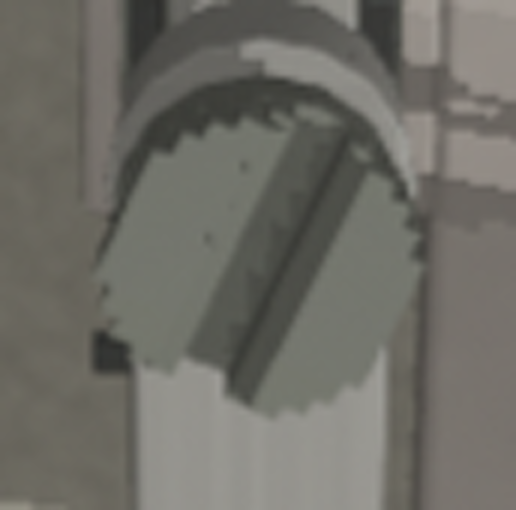

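View pics/wrist8.png

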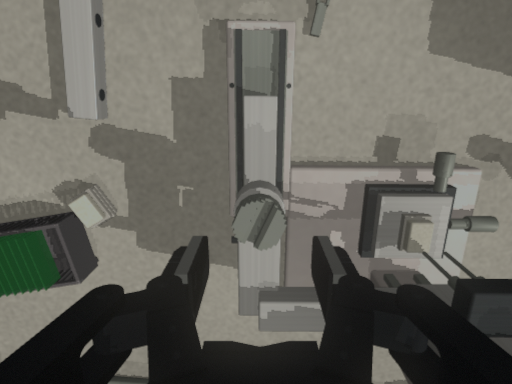

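Run:
```python
from h import *
im,d,K,R,t=load("wrist8"); X=cloud(d,K,R,t)
z=.1452
f=lambda p: ray(p[0]/6+216-.4,p[1]/6+181-.4,z,K,R,t)[:2]*1000
a1,a2=f((290,125)),f((190,355)); b1,b2=f((375,165)),f((265,405))
for p,q in ((a1,a2),(b1,b2)): v=p-q; print(p.round(1),q.round(1),np.degrees(np.arctan2(v[1],v[0])))
v=(a2-a1); v/=np.linalg.norm(v); n=np.array([-v[1],v[0]]); print("slot width",(b1-a1)@n,(b2-a2)@n,"mid offs pt",(a1+a2+b1+b2)/4)
# top-face circle from colour/depth : points z within 2mm of top
m=((X[...,2]>.1425)&(X[...,2]<.149)).astype(np.uint8); m[:,:200]=0;m[:,315:]=0
n_,l,s,c=cv2.connectedComponentsWithStats(m); 
pts=np.array([ray(u,v_,z,K,R,t)[:2]*1000 for v_,u in np.argwhere((m>0)&(np.add.outer(np.zeros(384),np.arange(512))>220)) if 185<v_<262],np.float32)
print(cv2.minEnclosingCircle(pts),np.median(X[m>0][:,2]))
h=cv2.convexHull(pts)[:,0]; A=np.c_[2*h,np.ones(len(h))]; s_=np.linalg.lstsq(A,(h**2).sum(1),rcond=None)[0]; print(s_[:2],np.sqrt(s_[2]+s_[:2]@s_[:2]))
```

```text
[587.1 -31.3] [617.7 -40.2] 163.679947371671
[591.1 -20.8] [623.5 -30.5] 163.3773967766607
slot width 11.150909513987832 10.972335707752848 mid offs pt [604.8398083  -30.70731324]
((605.6895751953125, -32.97483444213867), 20.178726196289062) 0.14494832029791077
[605.61995554 -33.21244095] 19.438444953623616
```

Run:
```python
from h import *
for n in ("wrist8","wrist7"):
    im,d,K,R,t=load(n); X=cloud(d,K,R,t)
    S=np.array([.6045,-.0327]);a=np.radians(5.9);u=np.array([np.cos(a),np.sin(a)]);w=np.array([-u[1],u[0]])
    px=(X[...,:2]-S)@u*1000; py=(X[...,:2]-S)@w*1000; r=np.hypot(px,py); Z=X[...,2]*1000
    sel=lambda m:(m.sum(),np.median(Z[m]).round(2),Z[m].std().round(2))
    print(n,"block top -85..-40",sel((px>-86)&(px<-40)&(abs(py)<10)&(Z>60)&(Z<76)))
    print("floor",sel((px>-140)&(px<-97)&(abs(py)<8)&(Z<40)))
    print("head",sel((r<17)&(Z>142.5)&(Z<150)))
    print("boss ring",sel((r>19.5)&(r<21)&(Z>112)&(Z<125)), "arm",sel((px>25)&(px<60)&(abs(py)<10)&(Z>100)&(Z<125)))
    print("bench",sel((px>-140)&(px<-60)&(py<-50)&(py>-90)&(Z<20)))
    for z in range(110,150,4): print(z,((px<5)&(r<24)&(abs(Z-z)<2)).sum(),end=' ')
im,d,K,R,t=load("top0"); X=cloud(d,K,R,t)
px=(X[...,:2]-S)@u*1000; py=(X[...,:2]-S)@w*1000; r=np.hypot(px,py); Z=X[...,2]*1000
print("top head",sel((r<15)&(Z>142)),"arm",sel((px>25)&(px<60)&(abs(py)<10)&(Z>100)&(Z<125)),"floor",sel((px>-140)&(px<-40)&(abs(py)<8)&(Z<40)))
```

```text
wrist8 block top -85..-40 (np.int64(1152), np.float64(67.82), np.float64(0.72))
floor (np.int64(755), np.float64(22.77), np.float64(0.77))
head (np.int64(1160), np.float64(144.93), np.float64(0.86))
boss ring (np.int64(54), np.float64(116.58), np.float64(1.54)) arm (np.int64(671), np.float64(116.98), np.float64(0.59))
bench (np.int64(2937), np.float64(-1.28), np.float64(0.78))
110 58 114 89 118 306 122 0 126 41 130 72 134 265 138 127 142 257 146 807 wrist7 block top -85..-40 (np.int64(1029), np.float64(67.9), np.float64(0.68))
floor (np.int64(685), np.float64(22.83), np.float64(0.72))
head (np.int64(1009), np.float64(145.03), np.float64(0.89))
boss ring (np.int64(90), np.float64(116.39), np.float64(1.77)) arm (np.int64(29), np.float64(116.93), np.float64(0.44))
bench (np.int64(2673), np.float64(-1.18), np.float64(0.73))
110 126 114 156 118 458 122 0 126 79 130 144 134 298 138 190 142 300 146 738 top head (np.int64(56), np.float64(146.26), np.float64(2.33)) arm (np.int64(72), np.float64(118.43), np.float64(2.53)) floor (np.int64(156), np.float64(24.11), np.float64(3.08))
```

Request:
apply_moves([
  [0,0,0,0.4,1.0,0,-0.2],
  [0,0,0,1.0,2.5,0,-0.2],
  [0,0,0,1.6,4.0,0,-0.2],
  [0,0,0,1.8,4.5,0,-0.2],
  [0,0,0,1.8,4.5,0,-0.2],
  [0,0,0,1.8,4.5,0,-0.2],
  [0,0,0,1.8,4.5,0,-0.2],
  [0,0,0,1.6,4.0,0,-0.2],
  [0,0,0,1.0,2.5,0,-0.2],
  [0,0,0,0.4,1.0,0,-0.2],
])

```text
clock: 16.8
ee_pos: [0.4227, 0.2835, 0.2835]
eef_rot: [-0.171, 3.136, 0.001]
contact_force: [-0.6, 0.1, -0.4]
gripper_width: 0.0513
```

Request:
apply_moves([
  [0,0,0,0,0,0,-0.2],
  [0,0,0,0,0,0,-0.2],
  [0,0,0,0,0,0,-0.2],
  [0,0,0,0,0,0,-0.2],
  [0,0,0,0,0,0,-0.2],
  [0,0,0,0,0,0,-0.2],
  [0,0,0,0,0,0,-0.2],
  [0,0,0,0,0,0,-0.2],
  [0,0,0,0,0,0,-0.2],
  [0,0,0,0,0,0,-0.2],
])

```text
clock: 17.8
ee_pos: [0.4256, 0.2802, 0.283]
eef_rot: [-0.162, 3.137, 0.0]
contact_force: [0.3, 0.5, 0.5]
gripper_width: 0.0516
```

Run:
```python
from h import *
from cell import env
plan(env,[.425,.279,.29],98,rows=False)
shot(env,"wrist","wrist9"); print(env.get_obs()["joint_pos"].round(2))
```

```text
pos [0.4256 0.2802 0.283 ] tooly 95.93 tilt [0. 0.] turn [ 0.    0.   -2.07] F [0.3 0.5 0.5] T [-0.   -0.02 -0.03] w 0.0516 j7 0.858 t 17.8
shift world cm [-0.06 -0.12  0.7 ] in tool now [ 0.08 -0.11 -0.7 ] in tool final [ 0.08 -0.11 -0.7 ]
[ 0.14  0.26 -0.92  1.68  0.21  1.31  0.86]
```

View pics/wrist9.png

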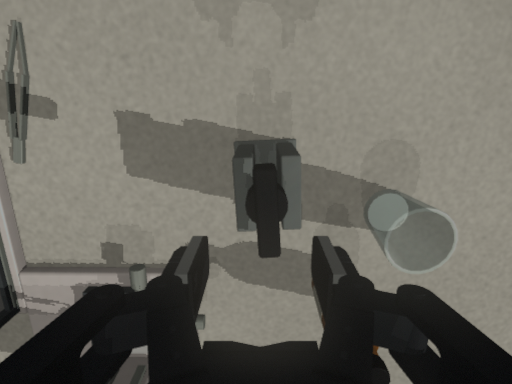

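Run:
```python
from h import *
from cell import env
im,d,K,R,t=load("wrist9"); X=cloud(d,K,R,t)
m=((X[...,2]>.118)&(X[...,2]<.145)).astype(np.uint8); m[:,:225]=0;m[:,305:]=0; m[:150]=0;m[270:]=0
n,l,s,c=cv2.connectedComponentsWithStats(m); i=1+np.argmax(s[1:,4]); Zs=X[l==i][:,2]; print(s[i],np.median(Zs))
P=np.array([ray(u,v,.1298,K,R,t)[:2]*1000 for v,u in np.argwhere(l==i)],np.float32)
r=cv2.minAreaRect(P); print(r)
cv2.imwrite("pics/wrist9_c.png",cv2.resize(im[130:270,220:310,::-1],None,fx=4,fy=4,interpolation=cv2.INTER_CUBIC))
ms=((X[...,2]>.08)&(X[...,2]<.092)).astype(np.uint8); ms[:,:225]=0;ms[:,305:]=0
P=np.array([ray(u,v,.0868,K,R,t)[:2]*1000 for v,u in np.argwhere(ms>0)],np.float32);print("stand",cv2.minAreaRect(P))
```

```text
[ 252  165   29   93 2132] 0.1296479709698266
((436.8104553222656, 287.17205810546875), (75.19644927978516, 17.747058868408203), 9.676103591918945)
stand ((434.6058349609375, 288.400146484375), (70.48184204101562, 59.317054748535156), 8.439878463745117)
```

View pics/wrist9_c.png

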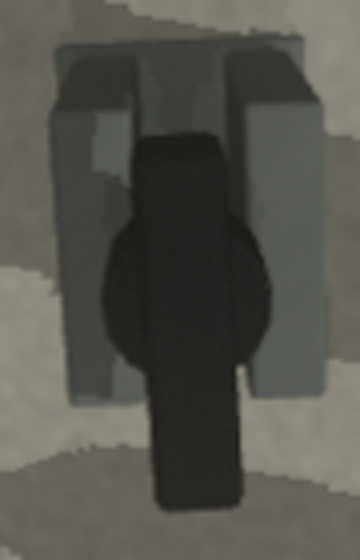

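Request:
apply_moves([
  [0,0,-1.8,-0.4,0.2,0.3,-0.2],
  [0,0,-1.8,-0.4,0.2,0.7,-0.2],
  [0,0,0,-0.4,0.1,1.3,-0.2],
  [0,0,0,0,0,1.5,-0.2],
  [0,0,0,0,0,1.0,-0.2],
  [0,0,0,0,0,0.2,-0.2],
  [0,0,0,0,0,0,-0.2],
  [0,0,0,0,0,0,-0.2],
  [0,0,0,0,0,0,-0.2],
  [0,0,0,0,0,0,-0.2],
])

```text
clock: 18.85
ee_pos: [0.4371, 0.2868, 0.2335]
eef_rot: [-0.261, 3.13, 0.0]
contact_force: [0.4, 0.3, -0.5]
gripper_width: 0.0509
```

Run:
```python
from h import *
from cell import env
plan(env,[.4368,.2872,.1845],99.6,rows=False)
shot(env,"wrist","wrist10")
im,d,K,R,t=load("wrist10"); X=cloud(d,K,R,t)
m=((X[...,2]>.118)&(X[...,2]<.145)).astype(np.uint8); m[:,:225]=0;m[:,305:]=0; m[:150]=0;m[330:]=0
P=np.array([ray(u,v,.1298,K,R,t)[:2]*1000 for v,u in np.argwhere(m>0)],np.float32)
print(cv2.minAreaRect(P))
```

```text
pos [0.4371 0.2868 0.2335] tooly 99.52 tilt [0.05 0.02] turn [ 0.01  0.06 -0.08] F [ 0.4  0.3 -0.5] T [ 0.03  0.04 -0.06] w 0.0509 j7 0.869 t 18.85
shift world cm [-0.03  0.04 -4.9 ] in tool now [0.03 0.04 4.9 ] in tool final [0.02 0.04 4.9 ]
((436.64361572265625, 287.17340087890625), (74.17985534667969, 17.694110870361328), 9.66207218170166)
```

View pics/wrist10.png

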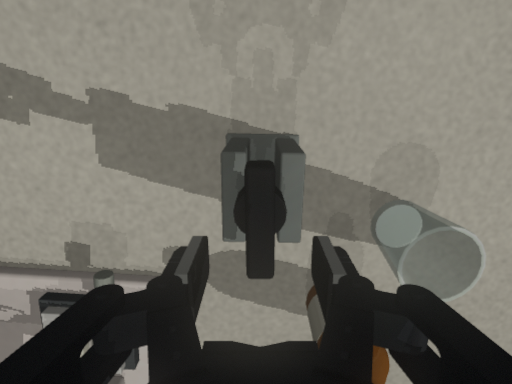

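Run:
```python
from h import *
im,d,K,R,t=load("top0"); X=cloud(d,K,R,t)
hsv=cv2.cvtColor(im,cv2.COLOR_RGB2HSV)
m=(X[...,2]>.05)&(X[...,0]>.45)&(X[...,0]<.65)&(X[...,1]>.3)&(X[...,1]<.5)
print("bottle",m.sum(),X[m].mean(0),X[m].min(0),X[m].max(0), X[160:163,120])
m=(X[...,2]>.03)&(X[...,0]>.35)&(X[...,0]<.5)&(X[...,1]>.33)&(X[...,1]<.5); print("beaker",m.sum(),X[m].min(0),X[m].max(0))
```

```text
bottle 612 [0.53152739 0.39982039 0.09408217] [0.45005282 0.31037662 0.0500116 ] [0.59533692 0.4736152  0.15484132] [[0.56287483 0.38356526 0.1527602 ]
 [0.56083868 0.38498564 0.14841944]
 [0.55673382 0.38307511 0.15347251]]
beaker 339 [0.43264889 0.40395095 0.03021001] [0.4999606  0.4736152  0.09363849]
```

Request:
apply_moves([
  [0,0,0,0,0.05,0.7,-0.2],
  [0,0,0,0,0,1.2,-0.2],
  [0,0,0,0,0,1.4,-0.2],
  [0,0,0,0,0,1.1,-0.2],
  [0,0,0,0,0,0.5,-0.2],
  [0,0,0,0,0,0,-0.2],
  [0,0,0,0,0,0,-0.2],
  [0,0,0,0,0,0,0.9],
  [0,0,0,0,0,0,0.9],
  [0,0,0,0,0,0,0.9],
])

```text
clock: 19.9
ee_pos: [0.4371, 0.2874, 0.1846]
eef_rot: [-0.26, 3.13, 0.001]
contact_force: [0.3, 0.4, 3.4]
gripper_width: 0.0167
```

Run:
```python
from h import *
from cell import env
plan(env,[.4368,.2872,.1845],99.6,rows=False)
shot(env,"wrist","wrist11"); shot(env,"side","side11")
im,d,K,R,t=load("side11")
cv2.imwrite("pics/side11_c.png",cv2.resize(im[200:330,210:320,::-1],None,fx=4.5,fy=4.5,interpolation=cv2.INTER_CUBIC))
```

```text
pos [0.4371 0.2874 0.1846] tooly 99.51 tilt [0.06 0.03] turn [ 0.02  0.07 -0.09] F [0.3 0.4 3.4] T [0.04 0.03 0.01] w 0.0167 j7 0.827 t 19.9
shift world cm [-0.03 -0.02 -0.01] in tool now [ 0.03 -0.01  0.01] in tool final [ 0.03 -0.01  0.01]
```

View pics/side11_c.png

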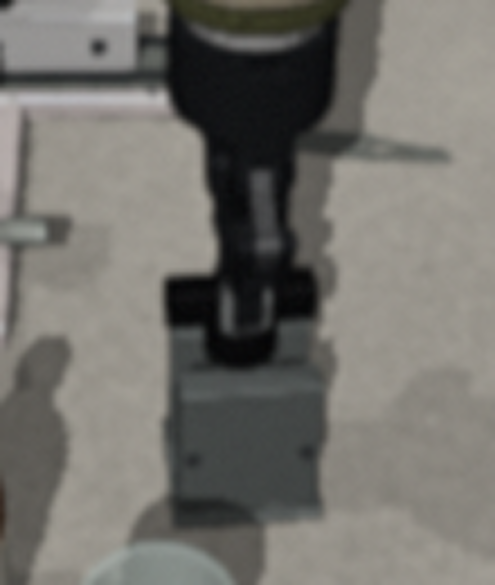

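View pics/wrist11.png

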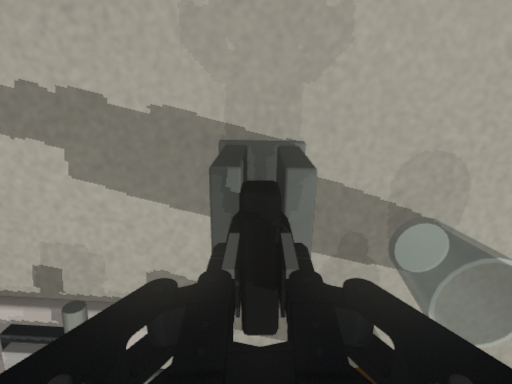

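Request:
apply_moves([
  [0,0,0,0,0,-0.5,0.9],
  [0,0,0,0,0,-1.5,0.9],
  [0,0,0,0,0,-2.5,0.9],
  [0,0,0,0,0,-2.5,0.9],
  [0,0,0,0,0,-2.5,0.9],
  [0,0,0,0,0,-2.5,0.9],
  [0,0,0,0,0,-2.0,0.9],
  [0,0,0,0,0,-1.5,0.9],
  [0,0,0,0,0,-0.5,0.9],
  [0,0,0,0,0,0,0.9],
])

```text
clock: 21.0
ee_pos: [0.4368, 0.2874, 0.3449]
eef_rot: [-0.261, 3.129, 0.001]
contact_force: [0.9, -0.4, -3.0]
gripper_width: 0.0168
```

Run:
```python
from h import *
from cell import env
plan(env,[.6043,-.0326,.345],73.6,n=10)
```

```text
pos [0.4368 0.2874 0.3449] tooly 99.53 tilt [0.07 0.04] turn [ 0.04  0.07 25.93] F [ 0.9 -0.4 -3. ] T [-0.   -0.01 -0.02] w 0.0168 j7 0.929 t 21.0
shift world cm [ 1.675e+01 -3.200e+01  1.000e-02] in tool now [-1.122e+01 -3.433e+01 -1.000e-02] in tool final [-2.510e+01 -2.597e+01 -1.000e-02]
[np.float64(0.0), np.float64(0.01), np.float64(2.59), np.float64(-1.12), np.float64(-3.43), np.float64(-0.0)]
[np.float64(0.0), np.float64(0.01), np.float64(2.59), np.float64(-1.28), np.float64(-3.38), np.float64(-0.0)]
[np.float64(0.0), np.float64(0.01), np.float64(2.59), np.float64(-1.43), np.float64(-3.32), np.float64(-0.0)]
[np.float64(0.0), np.float64(0.01), np.float64(2.59), np.float64(-1.58), np.float64(-3.25), np.float64(-0.0)]
[np.float64(0.0), np.float64(0.01), np.float64(2.59), np.float64(-1.72), np.float64(-3.17), np.float64(-0.0)]
[np.float64(0.0), np.float64(0.01), np.float64(2.59), np.float64(-1.86), np.float64(-3.09), np.float64(-0.0)]
[np.float64(0.0), np.float64(0.01), np.float64(2.59), np.float64(-2.0), np.float64(-3.01), np.float64(-0.0)]
[np.float64(0.0), np.float64(0.01), np.float64(2.59), np.float64(-2.14), np.float64(-2.91), np.float64(-0.0)]
[np.float64(0.0), np.float64(0.01), np.float64(2.59), np.float64(-2.27), np.float64(-2.81), np.float64(-0.0)]
[np.float64(0.0), np.float64(0.01), np.float64(2.59), np.float64(-2.39), np.float64(-2.71), np.float64(-0.0)]
```

Request:
apply_moves([
  [0,0,2.6,-0.3,-1.0,0,0.9],
  [0,0,2.6,-1.0,-2.7,0,0.9],
  [0,0,2.6,-1.7,-4.0,0,0.9],
  [0,0,2.6,-2.1,-4.2,0,0.9],
  [0,0,2.6,-2.4,-4.3,0,0.9],
  [0,0,2.6,-2.5,-4.2,0,0.9],
  [0,0,2.6,-2.6,-3.9,0,0.9],
  [0,0,2.6,-2.6,-3.5,0,0.9],
  [0,0,2.6,-1.8,-2.2,0,0.9],
  [0,0,2.5,-0.7,-0.8,0,0.9],
])

```text
clock: 22.0
ee_pos: [0.6035, -0.0348, 0.3417]
eef_rot: [-0.463, -3.104, 0.002]
contact_force: [0.4, -0.7, -1.8]
gripper_width: 0.0165
```

Request:
apply_moves([
  [0,0,0,0,0,0,0.9],
  [0,0,0,0,0,0,0.9],
  [0,0,0,0,0,0,0.9],
  [0,0,0,0,0,0,0.9],
  [0,0,0,0,0,0,0.9],
  [0,0,0,0,0,0,0.9],
  [0,0,0,0,0,0,0.9],
  [0,0,0,0,0,0,0.9],
  [0,0,0,0,0,0,0.9],
  [0,0,0,0,0,0,0.9],
])

```text
clock: 23.0
ee_pos: [0.603, -0.0292, 0.3439]
eef_rot: [0.448, 3.11, 0.0]
contact_force: [-0.2, 0.9, -1.6]
gripper_width: 0.0165
```

Run:
```python
from h import *
from cell import env
plan(env,[.6043,-.0326,.345],73.5,rows=False)
shot(env,"wrist","wrist12"); shot(env,"side","side12"); print(env.get_obs()["joint_pos"].round(2))
im,d,K,R,t=load("side12")
cv2.imwrite("pics/side12_c.png",cv2.resize(im[110:240,170:280,::-1],None,fx=4.5,fy=4.5,interpolation=cv2.INTER_CUBIC))
```

```text
pos [ 0.603  -0.0292  0.3439] tooly 73.61 tilt [0. 0.] turn [0.   0.   0.11] F [-0.2  0.9 -1.6] T [0.02 0.02 0.02] w 0.0165 j7 1.107 t 23.0
shift world cm [ 0.13 -0.34  0.11] in tool now [-0.22 -0.29 -0.11] in tool final [-0.22 -0.29 -0.11]
[ 0.48  0.4  -0.68  1.34  0.25  1.49  1.11]
```

View pics/side12_c.png

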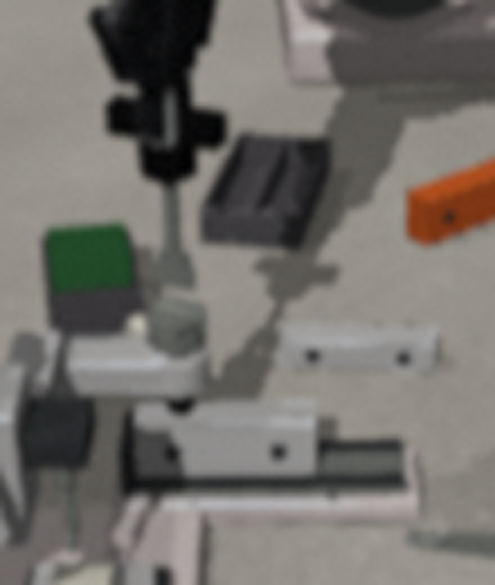

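View pics/wrist12.png

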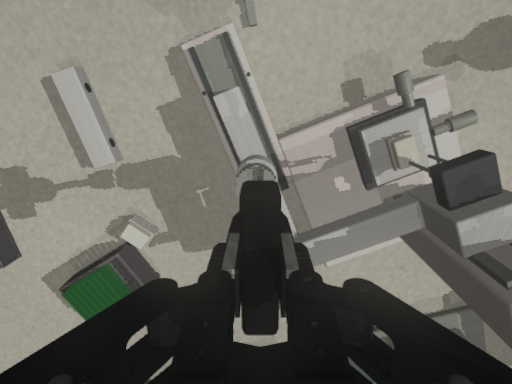

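Run:
```python
from h import *
from cell import env
im,d,K,R,t=load("wrist12"); X=cloud(d,K,R,t)
cv2.imwrite("pics/wrist12_c.png",cv2.resize(im[145:200,225:300,::-1],None,fx=9,fy=9,interpolation=cv2.INTER_CUBIC))
m=((X[...,2]>.1425)&(X[...,2]<.149)); m[:,:225]=0;m[:,300:]=0;m[200:]=0
q=np.argwhere(m);print(len(q),q.min(0),q.max(0))
P=np.array([ray(u,v,.1452,K,R,t)[:2]*1000 for v,u in q],np.float32); print(P.min(0),P.max(0))
h=cv2.convexHull(P)[:,0]
from scipy.optimize import least_squares
```

```text
373 [168 236] [199 275]
[586.45856 -52.15456] [612.0653    -13.8784485]
```

View pics/wrist12_c.png

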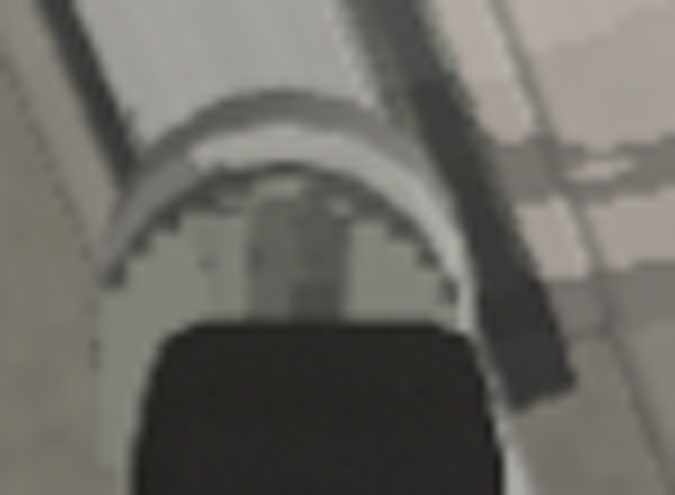

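Request:
apply_moves([
  [0,0,0.5,-0.1,-0.1,0,0.9],
  [0,0,0.5,-0.1,-0.14,0,0.9],
  [0,0,0,0,0,0.2,0.9],
  [0,0,0,0,0,0.5,0.9],
  [0,0,0,0,0,0.6,0.9],
  [0,0,0,0,0,0.5,0.9],
  [0,0,0,0,0,0.2,0.9],
  [0,0,0,0,0,0,0.9],
  [0,0,0,0,0,0,0.9],
  [0,0,0,0,0,0,0.9],
])

```text
clock: 24.1
ee_pos: [0.6043, -0.032, 0.3242]
eef_rot: [0.475, 3.105, 0.0]
contact_force: [-0.0, 1.0, -1.7]
gripper_width: 0.0167
```

Run:
```python
from h import *
from cell import env
plan(env,[.6043,-.0326,.315],72.5,rows=False)
shot(env,"wrist","wrist13"); shot(env,"side","side13")
im,d,K,R,t=load("side13")
cv2.imwrite("pics/side13_c.png",cv2.resize(im[110:240,170:280,::-1],None,fx=4.5,fy=4.5,interpolation=cv2.INTER_CUBIC))
im,d,K,R,t=load("wrist13"); 
cv2.imwrite("pics/wrist13_c.png",cv2.resize(im[145:200,225:300,::-1],None,fx=9,fy=9,interpolation=cv2.INTER_CUBIC))
```

```text
pos [ 0.6043 -0.032   0.3242] tooly 72.62 tilt [0.03 0.01] turn [0.01 0.03 0.12] F [-0.   1.  -1.7] T [ 0.07 -0.02 -0.04] w 0.0167 j7 1.09 t 24.1
shift world cm [ 0.   -0.06 -0.92] in tool now [-0.02 -0.06  0.92] in tool final [-0.02 -0.06  0.92]
```

View pics/side13_c.png

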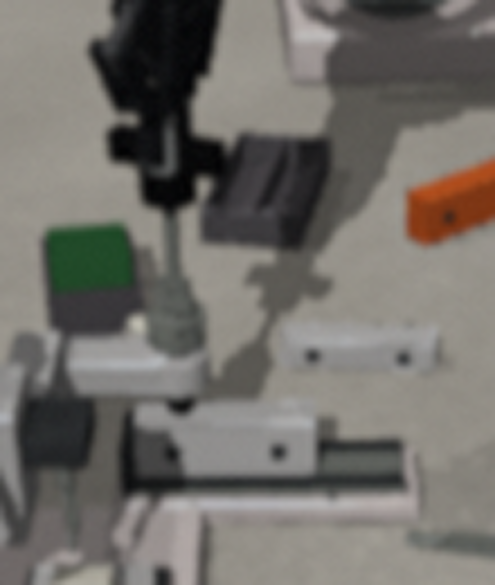

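View pics/wrist13_c.png

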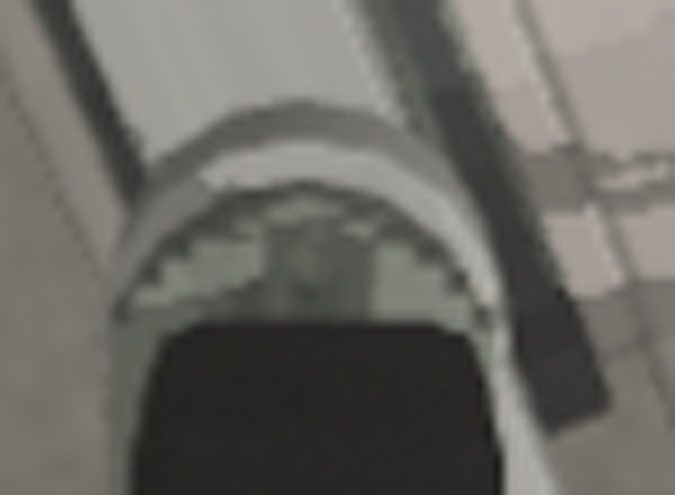

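Request:
apply_moves([
  [0,0,0,0,0,0.1,0.9],
  [0,0,0,0,0,0.2,0.9],
  [0,0,0,0,0,0.2,0.9],
  [0,0,0,0,0,0.2,0.9],
  [0,0,0,0,0,0.15,0.9],
  [0,0,0,0,0,0.05,0.9],
  [0,0,0,0,0,0,0.9],
  [0,0,0,0,0,0,0.9],
  [0,0,0,0,0,0,0.9],
  [0,0,0,0,0,0,0.9],
])

```text
clock: 25.2
ee_pos: [0.6042, -0.032, 0.315]
eef_rot: [0.475, 3.105, 0.0]
contact_force: [0.3, 1.0, -2.3]
gripper_width: 0.0166
```

Run:
```python
from h import *
from cell import env
plan(env,[.6043,-.0326,.315],72.5,rows=False)
shot(env,"side","side14")
im,d,K,R,t=load("side14")
cv2.imwrite("pics/side14_c.png",cv2.resize(im[110:240,170:280,::-1],None,fx=4.5,fy=4.5,interpolation=cv2.INTER_CUBIC))
```

```text
pos [ 0.6042 -0.032   0.315 ] tooly 72.62 tilt [0.01 0.01] turn [0.01 0.   0.12] F [ 0.3  1.  -2.3] T [ 0.04 -0.03 -0.04] w 0.0166 j7 1.088 t 25.2
shift world cm [ 0.01 -0.06  0.  ] in tool now [-0.03 -0.05 -0.  ] in tool final [-0.03 -0.05 -0.  ]
```

View pics/side14_c.png

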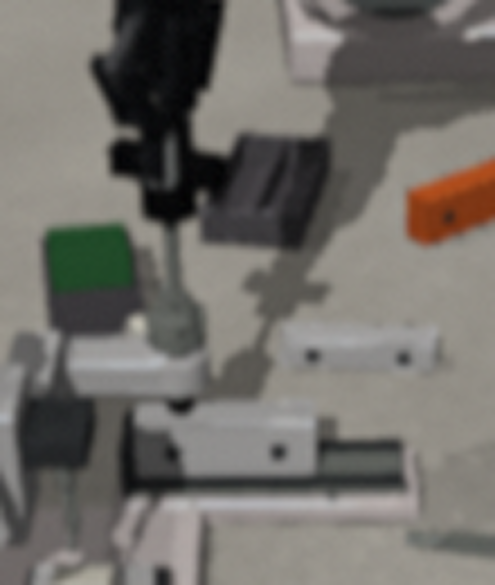

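Request:
apply_moves([
  [0,0,3,0,0,0.01,0.9],
  [0,0,6,0,0,0.02,0.9],
  [0,0,8,0,0,0.02,0.9],
  [0,0,8,0,0,0.02,0.9],
  [0,0,8,0,0,0.02,0.9],
  [0,0,8,0,0,0.02,0.9],
  [0,0,8,0,0,0.02,0.9],
  [0,0,8,0,0,0.02,0.9],
  [0,0,8,0,0,0.02,0.9],
  [0,0,4,0,0,0.02,0.9],
])

```text
clock: 26.25
ee_pos: [0.6046, -0.0319, 0.3131]
eef_rot: [2.156, 2.284, 0.001]
contact_force: [2.1, -0.6, -2.9]
gripper_width: 0.0169
```

Run:
```python
from h import *
from cell import env
plan(env,[.6043,-.0326,.315],72.5,rows=False)
print(env.get_obs()["joint_pos"].round(2))
```

```text
pos [ 0.6046 -0.0319  0.3131] tooly 3.32 tilt [0.07 0.  ] turn [ 6.000e-02  4.000e-02 -6.918e+01] F [ 2.1 -0.6 -2.9] T [-0.01 -0.63  0.09] w 0.0169 j7 -0.063 t 26.25
shift world cm [-0.03 -0.07  0.19] in tool now [-0.06 -0.03 -0.19] in tool final [ 0.01 -0.07 -0.19]
[ 0.34  0.37 -0.47  1.4   0.17  1.41 -0.06]
```

Request:
apply_moves([
  [0,0,5,0,0,0.02,0.9],
  [0,0,8,0,0,0.02,0.9],
  [0,0,8,0,0,0.02,0.9],
  [0,0,8,0,0,0.02,0.9],
  [0,0,8,0,0,0.02,0.9],
  [0,0,8,0,0,0.02,0.9],
  [0,0,8,0,0,0.02,0.9],
  [0,0,8,0,0,0.02,0.9],
  [0,0,8,0,0,0.02,0.9],
  [0,0,5,0,0,0.02,0.9],
])

```text
clock: 27.25
ee_pos: [0.6049, -0.0327, 0.3111]
eef_rot: [3.096, 0.526, 0.003]
contact_force: [4.5, -1.8, -4.1]
gripper_width: 0.0165
```

Run:
```python
from h import *
from cell import env
plan(env,[.6043,-.0326,.315],-80,rows=False)
print(env.get_obs()["joint_pos"].round(2))
shot(env,"side","side15"); shot(env,"wrist","wrist15")
im,d,K,R,t=load("side15")
cv2.imwrite("pics/side15_c.png",cv2.resize(im[170:220,180:260,::-1],None,fx=9,fy=9,interpolation=cv2.INTER_CUBIC))
```

```text
pos [ 0.6049 -0.0327  0.3111] tooly -70.72 tilt [ 0.12 -0.05] turn [ 0.08 -0.1   9.28] F [ 4.5 -1.8 -4.1] T [-0.57 -1.23  0.11] w 0.0165 j7 -1.302 t 27.25
shift world cm [-0.06  0.01  0.39] in tool now [-0.06 -0.03 -0.39] in tool final [-0.06 -0.02 -0.39]
[ 0.2   0.35 -0.27  1.41  0.09  1.39 -1.3 ]
```

View pics/side15_c.png

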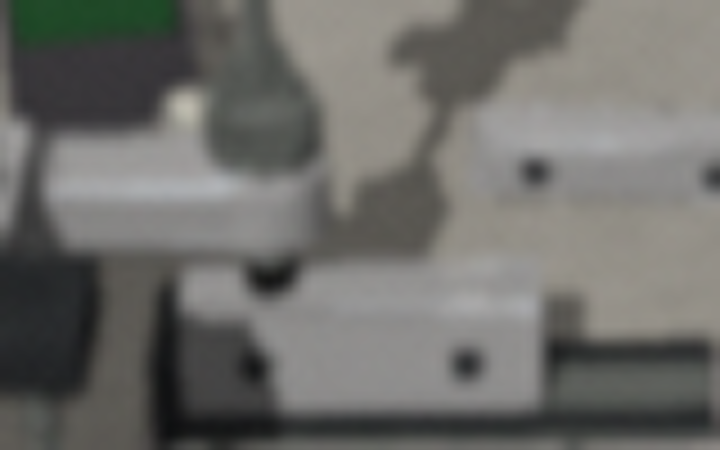

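View pics/wrist15.png

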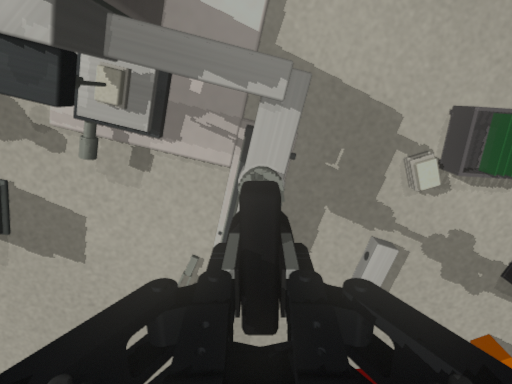

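Run:
```python
from h import *
im,d,K,R,t=load("wrist15")
cv2.imwrite("pics/wrist15_c.png",cv2.resize(im[150:210,225:300,::-1],None,fx=9,fy=9,interpolation=cv2.INTER_CUBIC))
```

```text
(no output)
```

View pics/wrist15_c.png

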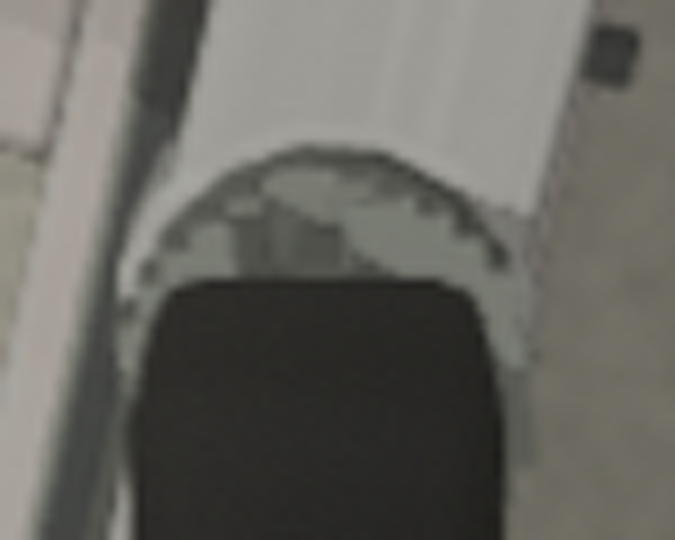

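Request:
apply_moves([
  [0,0,4,0,0,0.01,0.9],
  [0,0,6,0,0,0.02,0.9],
  [0,0,6,0,0,0.02,0.9],
  [0,0,6,0,0,0.02,0.9],
  [0,0,5,0,0,0.01,0.9],
  [0,0,4,0,0,0.01,0.9],
  [0,0,0,0,0,0,0.9],
  [0,0,0,0,0,0,0.9],
  [0,0,0,0,0,0,0.9],
  [0,0,0,0,0,0,0.9],
])

```text
clock: 28.35
ee_pos: [0.6042, -0.0325, 0.3103]
eef_rot: [3.126, -0.31, 0.0]
contact_force: [1.8, -4.7, -0.6]
gripper_width: 0.0173
```

Run:
```python
from h import *
from cell import env
plan(env,[.6043,-.0326,.315],-101.7,rows=False)
shot(env,"wrist","wrist16"); shot(env,"side","side16")
im,d,K,R,t=load("side16")
cv2.imwrite("pics/side16_c.png",cv2.resize(im[170:220,180:260,::-1],None,fx=9,fy=9,interpolation=cv2.INTER_CUBIC))
im,d,K,R,t=load("wrist16")
cv2.imwrite("pics/wrist16_c.png",cv2.resize(im[150:210,225:300,::-1],None,fx=9,fy=9,interpolation=cv2.INTER_CUBIC))
```

```text
pos [ 0.6042 -0.0325  0.3103] tooly -101.32 tilt [ 0.01 -0.03] turn [ 0.03 -0.02  0.38] F [ 1.8 -4.7 -0.6] T [-1.4  -0.57  0.04] w 0.0173 j7 -1.816 t 28.35
shift world cm [ 0.01 -0.01  0.47] in tool now [ 0.01  0.01 -0.47] in tool final [ 0.01  0.01 -0.47]
```

View pics/wrist16_c.png

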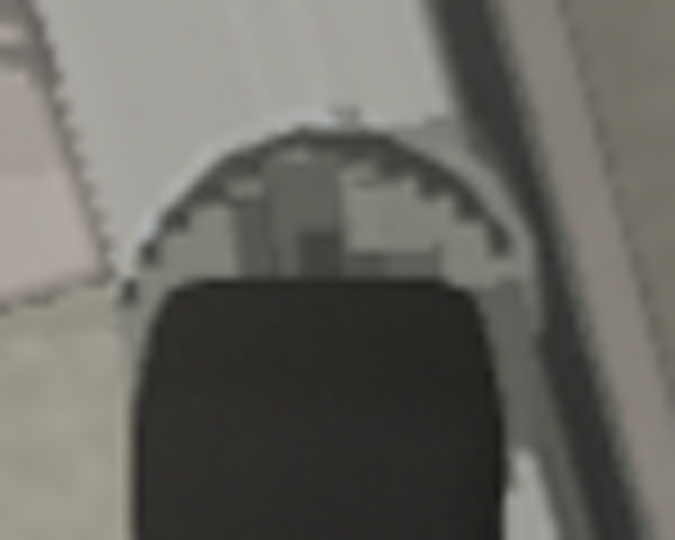

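View pics/side16_c.png

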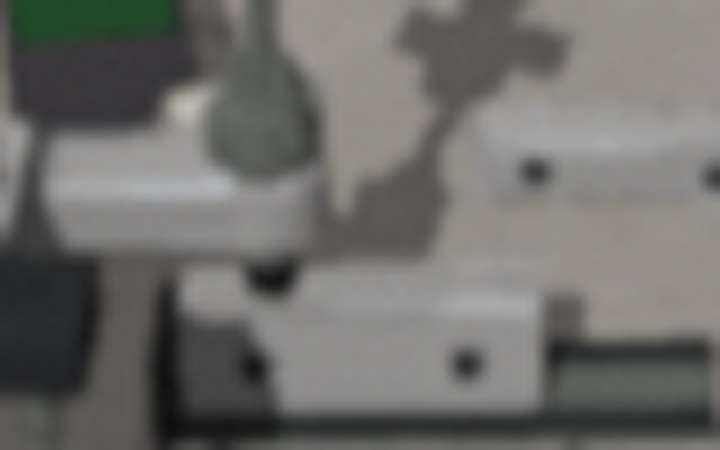

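Request:
apply_moves([
  [0,0,-1,0,-0.07,0,0.9],
  [0,0,-1,0,-0.06,0,0.9],
  [0,0,0,0,0,0,0.9],
  [0,0,0,0,0,-0.2,0.9],
  [0,0,0,0,0,-0.6,0.9],
  [0,0,0,0,0,-0.8,0.9],
  [0,0,0,0,0,-1.0,0.9],
  [0,0,0,0,0,-0.6,0.9],
  [0,0,0,0,0,-0.2,0.9],
  [0,0,0,0,0,0,0.9],
])

```text
clock: 29.45
ee_pos: [0.6045, -0.0304, 0.3446]
eef_rot: [-3.131, 0.256, -0.001]
contact_force: [0.2, 0.5, -2.5]
gripper_width: 0.0168
```

Run:
```python
from h import *
from cell import env
plan(env,[.6043,-.0326,.315],-101.7,rows=False)
shot(env,"wrist","wrist17")
im,d,K,R,t=load("wrist17")
cv2.imwrite("pics/wrist17_c.png",cv2.resize(im[140:200,225:300,::-1],None,fx=9,fy=9,interpolation=cv2.INTER_CUBIC))
```

```text
pos [ 0.6045 -0.0304  0.3446] tooly -99.35 tilt [0.04 0.02] turn [-0.03 -0.04  2.35] F [ 0.2  0.5 -2.5] T [ 0.01 -0.04 -0.  ] w 0.0168 j7 -1.783 t 29.45
shift world cm [-0.02 -0.22 -2.96] in tool now [0.01 0.22 2.96] in tool final [0.02 0.22 2.96]
```

View pics/wrist17_c.png

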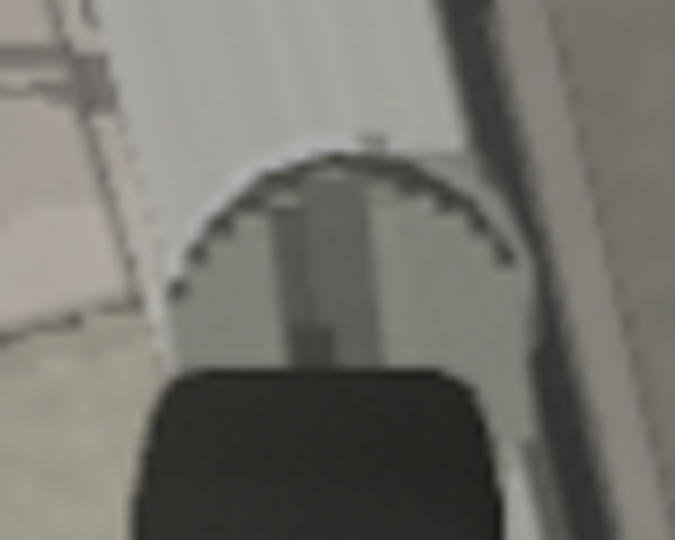

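View pics/wrist17.png

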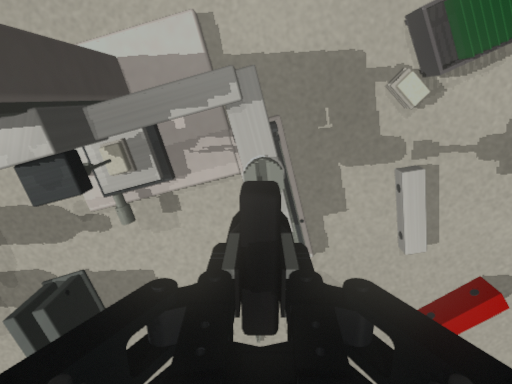

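Run:
```python
from h import *
def ang(n,x0,y0,z,L):
    im,d,K,R,t=load(n); X=cloud(d,K,R,t)
    f=lambda p: ray(p[0]/9+x0-.4,p[1]/9+y0-.4,z,K,R,t)[:2]*1000
    for a,b in L:
        v=f(a)-f(b); print(n,np.degrees(np.arctan2(v[1],v[0])), f(a).round(1),f(b).round(1))
    return X
X=ang("wrist17",225,140,.1404,[((275,210),(292,365)),((368,190),(382,365))])
ang("wrist12",225,145,.1452,[((248,200),(246,320)),((349,200),(346,320))])
im,d,K,R,t=load("wrist17")
m=np.zeros(d.shape,bool); m[165:182,246:253]=1; m[165:182,270:282]=1
z=X[...,2]*1000; zz=z[m]; zz=zz[(zz>134)&(zz<150)]; print("head z",np.median(zz),len(zz))
S=np.array([.6045,-.0315]);a=np.radians(5.9);u=np.array([np.cos(a),np.sin(a)]);w=np.array([-u[1],u[0]])
px=(X[...,:2]-S)@u*1000; py=(X[...,:2]-S)@w*1000
for nm,s in (("arm",(px>30)&(px<55)&(abs(py)<10)&(z>100)&(z<130)),("bench",(px>-100)&(px<0)&(py<-50)&(py>-90)&(z<15))): print(nm,s.sum(),np.median(z[s]))
# precise channel yaw in this image: find edge of arm? use rail line
g=cv2.cvtColor(im,cv2.COLOR_RGB2GRAY)
```

```text
wrist17 -3.4915661519244594 [623.5 -28. ] [607.5 -27. ]
wrist17 -4.59364320301691 [623.9 -37.4] [606. -36.]
wrist12 162.22146205283573 [587.2 -30.4] [598.8 -34.1]
wrist12 162.3561187680922 [590.  -20.9] [601.6 -24.6]
head z 140.57948138765565 296
arm 563 116.84977074357384
bench 2061 -1.3705056354831768
```

Run:
```python
from h import *
for n,rows in (("wrist8",range(50,180,5)),("wrist7",range(125,255,5))):
    im,d,K,R,t=load(n); g=cv2.GaussianBlur(cv2.cvtColor(im,cv2.COLOR_RGB2GRAY),(3,3),0).astype(float)
    Lp=[];Rp=[]
    for v in rows:
        dx=np.diff(g[v])
        # outer edges: foot white -> dark rail (left: falling in 225..248 ; right: rising in 275..300)
        l=225+np.argmin(dx[225:246]); r=276+np.argmax(dx[276:300]); Lp.append((l+.5,v)); Rp.append((r+.5,v))
    out=[]
    for Q,s in ((Lp,"L"),(Rp,"R")):
        P=np.array([ray(u,v,.0290,K,R,t)[:2] for u,v in Q]); 
        vx,vy,x0,y0=cv2.fitLine(P.astype(np.float32),cv2.DIST_HUBER,0,1e-4,1e-4).ravel()
        res=(P-[x0,y0])@[-vy,vx]; print(n,s,np.degrees(np.arctan2(vy,vx))%180,"res std mm",res.std()*1000, "y at x=.55",y0+(0.55-x0)*vy/vx)
```

```text
wrist8 L 5.3984466 res std mm 1.0361639180641198 y at x=.55 -0.06301954
wrist8 R 5.2505484 res std mm 1.0354195785137243 y at x=.55 -0.013244254
wrist7 L 5.592994 res std mm 0.9616805692559298 y at x=.55 -0.06323326
wrist7 R 5.262535 res std mm 1.0434000317199037 y at x=.55 -0.013419797
```

Request:
apply_moves([
  [0,0,-2.7,0,0.1,0,0.9],
  [0,0,-2.6,0,0.05,0,0.9],
  [0,0,0,0,0,0.3,0.9],
  [0,0,0,0,0,0.8,0.9],
  [0,0,0,0,0,0.8,0.9],
  [0,0,0,0,0,0.5,0.9],
  [0,0,0,0,0,0.2,0.9],
  [0,0,0,0,0,0,0.9],
  [0,0,0,0,0,0,0.9],
  [0,0,0,0,0,0,0.9],
])

```text
clock: 30.5
ee_pos: [0.6043, -0.0322, 0.3185]
eef_rot: [-3.139, 0.112, -0.001]
contact_force: [0.2, -0.6, -2.1]
gripper_width: 0.0167
```

Run:
```python
from h import *
from cell import env
plan(env,[.6045,-.0319,.311],-94,rows=False)
```

```text
pos [ 0.6043 -0.0322  0.3185] tooly -94.08 tilt [0.04 0.  ] turn [-0.01 -0.04 -0.08] F [ 0.2 -0.6 -2.1] T [-0.01 -0.04  0.01] w 0.0167 j7 -1.693 t 30.5
shift world cm [ 0.02  0.03 -0.75] in tool now [ 0.01 -0.03  0.75] in tool final [ 0.01 -0.03  0.75]
```

Request:
apply_moves([
  [0,0,0,0,-0.03,0.2,0.9],
  [0,0,0,0,0,0.3,0.9],
  [0,0,0,0,0,0.2,0.9],
  [0,0,0,0,0,0.05,0.9],
  [0,0,0,0,0,0,0.9],
  [0,0,3,0,0,0.01,0.9],
  [0,0,4,0,0,0.01,0.9],
  [0,0,3.5,0,0,0,0.9],
  [0,0,1.5,0,0,0,0.9],
  [0,0,0,0,0,0,0.9],
])

```text
clock: 31.5
ee_pos: [0.604, -0.0326, 0.3102]
eef_rot: [3.11, -0.44, -0.001]
contact_force: [-1.6, -4.3, -2.0]
gripper_width: 0.0167
```

Run:
```python
from h import *
from cell import env
plan(env,[.6045,-.0319,.311],-106.3,rows=False)
```

```text
pos [ 0.604  -0.0326  0.3102] tooly -106.1 tilt [-0.05 -0.05] turn [0.06 0.03 0.2 ] F [-1.6 -4.3 -2. ] T [-1.13  0.28  0.03] w 0.0167 j7 -1.896 t 31.5
shift world cm [0.05 0.07 0.08] in tool now [ 0.03 -0.08 -0.08] in tool final [ 0.03 -0.08 -0.08]
```

Request:
apply_moves([
  [0,0,-3,0,-0.04,0,0.9],
  [0,0,-3,0,-0.04,0,0.9],
  [0,0,0,0,0,0,0.9],
  [0,0,0,0,0,-0.2,0.9],
  [0,0,0,0,0,-0.6,0.9],
  [0,0,0,0,0,-0.8,0.9],
  [0,0,0,0,0,-1.0,0.9],
  [0,0,0,0,0,-0.6,0.9],
  [0,0,0,0,0,-0.2,0.9],
  [0,0,0,0,0,0,0.9],
])

```text
clock: 32.5
ee_pos: [0.6046, -0.0309, 0.345]
eef_rot: [-3.129, 0.276, -0.001]
contact_force: [0.6, -0.6, -2.7]
gripper_width: 0.0164
```

Run:
```python
from h import *
from cell import env
plan(env,[.6043,-.0326,.315],-101.7,rows=False)
shot(env,"wrist","wrist18")
im,d,K,R,t=load("wrist18")
cv2.imwrite("pics/wrist18_c.png",cv2.resize(im[140:200,225:300,::-1],None,fx=9,fy=9,interpolation=cv2.INTER_CUBIC))
```

```text
pos [ 0.6046 -0.0309  0.345 ] tooly -100.07 tilt [0.06 0.01] turn [-0.03 -0.05  1.63] F [ 0.6 -0.6 -2.7] T [ 0.05 -0.02  0.03] w 0.0164 j7 -1.794 t 32.5
shift world cm [-0.03 -0.17 -3.  ] in tool now [-0.    0.17  3.  ] in tool final [0.01 0.17 3.  ]
```

View pics/wrist18_c.png

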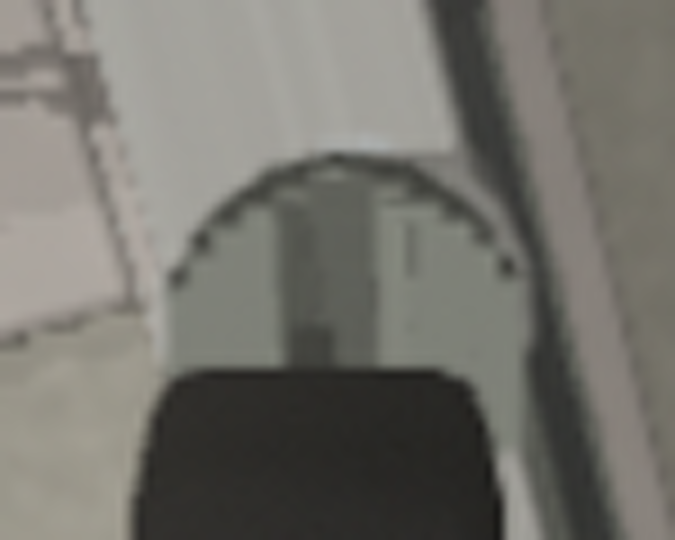

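Run:
```python
from h import *
for n in ("wrist17","wrist18"):
    im,d,K,R,t=load(n); g=cv2.cvtColor(cv2.resize(im,None,fx=4,fy=4,interpolation=cv2.INTER_CUBIC),cv2.COLOR_RGB2GRAY).astype(float)
    g=cv2.GaussianBlur(g,(5,5),0)
    for nm,lo,hi,s in (("L",252,260,-1),("R",262,270,1)):
        Q=[]
        for v in np.arange(165,179.5,.5):
            row=np.diff(g[int(v*4+1.5)])*s; a=int(lo*4); b=int(hi*4); k=a+np.argmax(row[a:b]); Q.append(((k+.5+.5)/4-.5,v))
        P=np.array([ray(u,v,.1404,K,R,t)[:2]*1000 for u,v in Q],np.float32)
        vx,vy,x0,y0=cv2.fitLine(P,cv2.DIST_HUBER,0,1e-4,1e-4).ravel(); print(n,nm,(np.degrees(np.arctan2(vy,vx))+90)%180-90,((P-[x0,y0])@[-vy,vx]).std(), y0+(615-x0)*vy/vx)
```

```text
wrist17 L -2.6831894 0.11291509 -26.808113
wrist17 R -4.2233124 1.6211678 -36.710884
wrist18 L -5.938217 0.1311039 -27.61088
wrist18 R -7.940666 0.16079533 -37.457607
```

Run:
```python
from h import *
from cell import env
plan(env,[.4368,.2875,.345],-81,n=10)
```

```text
pos [ 0.6044 -0.031   0.3445] tooly -100.07 tilt [0.01 0.01] turn [-1.000e-02 -1.000e-02 -1.907e+01] F [ 0.4 -0.5 -2.3] T [-0.02  0.01 -0.04] w 0.0165 j7 -1.794 t 32.55
shift world cm [-16.76  31.85   0.05] in tool now [-22.07 -28.43  -0.05] in tool final [-11.58 -34.08  -0.05]
[np.float64(-0.0), np.float64(-0.0), np.float64(-1.91), np.float64(-2.21), np.float64(-2.84), np.float64(-0.0)]
[np.float64(-0.0), np.float64(-0.0), np.float64(-1.91), np.float64(-2.11), np.float64(-2.91), np.float64(-0.0)]
[np.float64(-0.0), np.float64(-0.0), np.float64(-1.91), np.float64(-2.01), np.float64(-2.98), np.float64(-0.0)]
[np.float64(-0.0), np.float64(-0.0), np.float64(-1.91), np.float64(-1.91), np.float64(-3.05), np.float64(-0.0)]
[np.float64(-0.0), np.float64(-0.0), np.float64(-1.91), np.float64(-1.81), np.float64(-3.11), np.float64(-0.0)]
[np.float64(-0.0), np.float64(-0.0), np.float64(-1.91), np.float64(-1.71), np.float64(-3.17), np.float64(-0.0)]
[np.float64(-0.0), np.float64(-0.0), np.float64(-1.91), np.float64(-1.6), np.float64(-3.22), np.float64(-0.0)]
[np.float64(-0.0), np.float64(-0.0), np.float64(-1.91), np.float64(-1.49), np.float64(-3.28), np.float64(-0.0)]
[np.float64(-0.0), np.float64(-0.0), np.float64(-1.91), np.float64(-1.38), np.float64(-3.32), np.float64(-0.0)]
[np.float64(-0.0), np.float64(-0.0), np.float64(-1.91), np.float64(-1.27), np.float64(-3.37), np.float64(-0.01)]
```

Request:
apply_moves([
  [0,0,-1.9,-0.7,-0.9,0,0.9],
  [0,0,-1.9,-1.7,-2.3,0,0.9],
  [0,0,-1.9,-2.4,-3.6,0,0.9],
  [0,0,-1.9,-2.5,-4.0,0,0.9],
  [0,0,-1.9,-2.5,-4.3,0,0.9],
  [0,0,-1.9,-2.4,-4.4,0,0.9],
  [0,0,-1.9,-2.1,-4.2,0,0.9],
  [0,0,-1.9,-1.8,-3.9,0,0.9],
  [0,0,-1.9,-1.1,-2.7,0,0.9],
  [0,0,-1.9,-0.4,-1.0,0,0.9],
])

```text
clock: 33.55
ee_pos: [0.433, 0.2913, 0.3444]
eef_rot: [-3.13, -0.259, 0.001]
contact_force: [0.4, 0.2, -2.3]
gripper_width: 0.0167
```

Request:
apply_moves([
  [0,0,0,0,0,0,0.9],
  [0,0,0,0,0,0,0.9],
  [0,0,0,0,0,0,0.9],
  [0,0,0,0,0,0,0.9],
  [0,0,0,0,0,0.5,0.9],
  [0,0,0,0,0,1.0,0.9],
  [0,0,0,0,0,1.0,0.9],
  [0,0,0,0,0,0.5,0.9],
  [0,0,0,0,0,0,0.9],
  [0,0,0,0,0,0,0.9],
])

```text
clock: 34.55
ee_pos: [0.4364, 0.2873, 0.3144]
eef_rot: [-3.132, -0.245, 0.0]
contact_force: [-0.2, 0.4, -2.1]
gripper_width: 0.0169
```

Run:
```python
from h import *
from cell import env
plan(env,[.4368,.2875,.185],-81,rows=False)
print(env.get_obs()["joint_pos"].round(2))
shot(env,"wrist","wrist19"); shot(env,"side","side19")
im,d,K,R,t=load("side19")
cv2.imwrite("pics/side19_c.png",cv2.resize(im[180:330,200:320,::-1],None,fx=4,fy=4,interpolation=cv2.INTER_CUBIC))
```

```text
pos [0.4364 0.2873 0.3144] tooly -81.07 tilt [-0.01  0.  ] turn [-0.    0.01 -0.07] F [-0.2  0.4 -2.1] T [0.03 0.01 0.03] w 0.0169 j7 -2.129 t 34.55
shift world cm [  0.04   0.02 -12.94] in tool now [ 4.000e-02 -1.000e-02  1.294e+01] in tool final [ 4.000e-02 -1.000e-02  1.294e+01]
[-0.24  0.19 -0.47  1.62  0.09  1.36 -2.13]
```

View pics/side19_c.png

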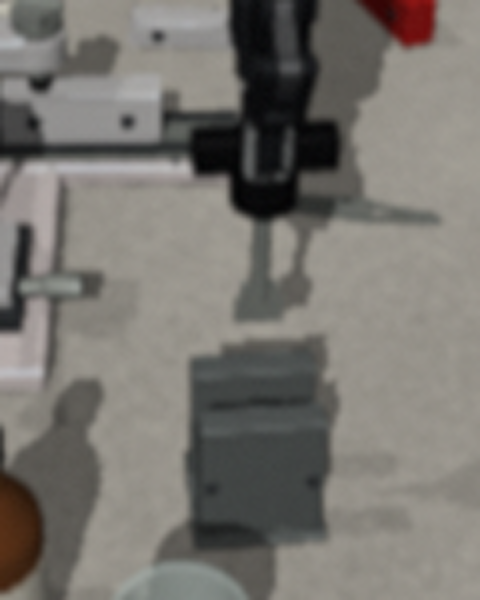

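View pics/wrist19.png

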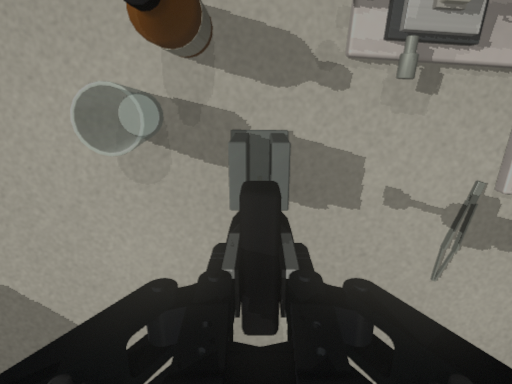

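Request:
apply_moves([
  [0,0,0,0,0,0.5,0.9],
  [0,0,0,0,0,1.5,0.9],
  [0,0,0,0,0,2.0,0.9],
  [0,0,0,0,0,2.0,0.9],
  [0,0,0,0,0,2.0,0.9],
  [0,0,0,0,0,2.0,0.9],
  [0,0,0,0,0,1.5,0.9],
  [0,0,0,0,0,0.8,0.9],
  [0,0,0,0,0,0.4,0.9],
  [0,0,0,0,0,0.1,0.9],
])

```text
clock: 35.65
ee_pos: [0.4366, 0.2874, 0.1865]
eef_rot: [-3.132, -0.244, -0.0]
contact_force: [-0.3, 1.1, -1.7]
gripper_width: 0.0169
```

Request:
apply_moves([
  [0,0,0,0,0,0,0.9],
  [0,0,0,0,0,0.05,0.9],
  [0,0,0,0,0,0.05,0.9],
  [0,0,0,0,0,0.05,0.9],
  [0,0,0,0,0,0,0.9],
  [0,0,0,0,0,0,0.9],
  [0,0,0,0,0,0,0.9],
  [0,0,0,0,0,0,0.9],
  [0,0,0,0,0,0,0.9],
  [0,0,0,0,0,0,0.9],
])

```text
clock: 36.65
ee_pos: [0.4364, 0.2873, 0.1849]
eef_rot: [-3.132, -0.244, 0.0]
contact_force: [-0.5, 0.2, -1.3]
gripper_width: 0.0167
```

Run:
```python
from h import *
from cell import env
plan(env,[.4368,.2875,.185],-81,rows=False)
shot(env,"side","side20")
im,d,K,R,t=load("side20")
cv2.imwrite("pics/side20_c.png",cv2.resize(im[200:330,210:320,::-1],None,fx=4.5,fy=4.5,interpolation=cv2.INTER_CUBIC))
```

```text
pos [0.4364 0.2873 0.1849] tooly -81.08 tilt [-0.  0.] turn [-0.01  0.   -0.08] F [-0.5  0.2 -1.3] T [-0.02  0.03 -0.07] w 0.0167 j7 -2.177 t 36.65
shift world cm [0.04 0.02 0.01] in tool now [ 0.04 -0.02 -0.01] in tool final [ 0.04 -0.01 -0.01]
```

View pics/side20_c.png

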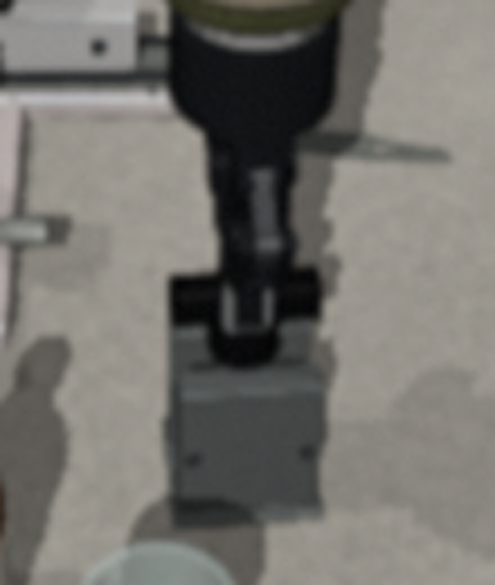

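Request:
apply_moves([
  [0,0,0,0,0,0.05,0.9],
  [0,0,0,0,0,0,0.9],
  [0,0,0,0,0,0,0.4],
  [0,0,0,0,0,0,-0.2],
  [0,0,0,0,0,0,-0.2],
  [0,0,0,0,0,0,-0.2],
  [0,0,0,0,0,-0.5,-0.2],
  [0,0,0,0,0,-2.0,-0.2],
  [0,0,0,0,0,-3.0,-0.2],
  [0,0,0,0,0,-4.0,-0.2],
])

```text
clock: 37.7
ee_pos: [0.4357, 0.2867, 0.2794]
eef_rot: [3.131, 0.244, -0.004]
contact_force: [0.7, 0.6, -0.1]
gripper_width: 0.0509
```

Request:
apply_moves([
  [0,0,0,0,0,-2.0,-0.2],
  [0,0,0,0,0,0,-0.2],
  [0,0,0,0,0,0,-0.2],
  [0,0,0,0,0,0,-0.2],
  [0,0,0,0,0,0,-0.2],
  [0,0,0,0,0,0,-0.2],
  [0,0,0,0,0,0,-0.2],
  [0,0,0,0,0,0,-0.2],
  [0,0,0,0,0,0,-0.2],
  [0,0,0,0,0,0,-0.2],
])

```text
clock: 38.7
ee_pos: [0.4365, 0.2873, 0.2995]
eef_rot: [-3.132, -0.244, -0.0]
contact_force: [-0.5, 0.1, 1.0]
gripper_width: 0.0513
```

Run:
```python
from h import *
from cell import env
plan(env,[.6045,-.0319,.3],-84.3,rows=False)
shot(env,"side","side21"); shot(env,"wrist","wrist21")
im,d,K,R,t=load("side21")
cv2.imwrite("pics/side21_c.png",cv2.resize(im[200:330,210:320,::-1],None,fx=4.5,fy=4.5,interpolation=cv2.INTER_CUBIC))
X=cloud(d,K,R,t); b=(X[...,0]>.38)&(X[...,0]<.5)&(X[...,1]>.24)&(X[...,1]<.34)&(X[...,2]>.1)&(X[...,2]<.145)
print(b.sum(), X[b].min(0),X[b].max(0))
```

```text
pos [0.4365 0.2873 0.2995] tooly -81.08 tilt [0. 0.] turn [-0.   -0.    3.22] F [-0.5  0.1  1. ] T [ 0.01 -0.02 -0.04] w 0.0513 j7 -2.133 t 38.7
shift world cm [ 16.8  -31.92   0.05] in tool now [11.65 34.14 -0.06] in tool final [13.55 33.43 -0.05]
488 [0.39875534 0.27546712 0.10000921] [0.47251387 0.30799684 0.13068979]
```

View pics/side21_c.png

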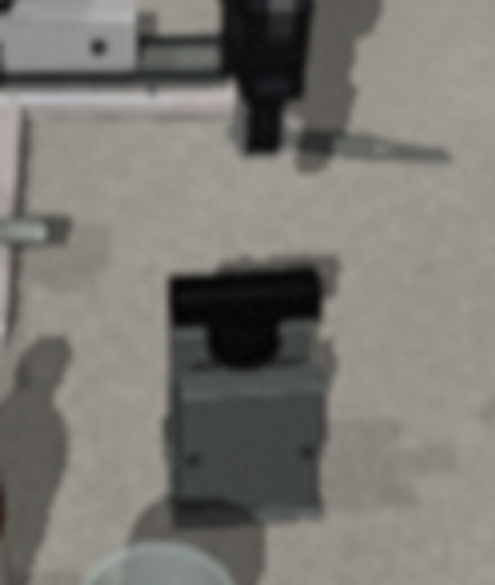

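View pics/wrist21.png

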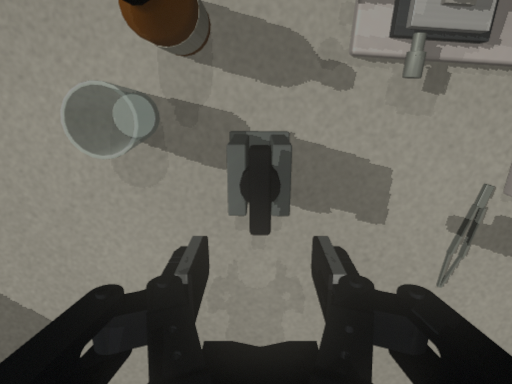

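Request:
apply_moves([
  [0,0,0,0.3,1.0,0,-0.2],
  [0,0,0,0.7,2.7,0,-0.2],
  [0,0,0,1.1,4.1,0,-0.2],
  [0,0,0,1.2,4.4,0,-0.2],
  [0,0,0,1.3,4.7,0,-0.2],
  [0,0,0,1.3,4.7,0,-0.2],
  [0,0,0,1.2,4.4,0,-0.2],
  [0,0,0,1.1,4.1,0,-0.2],
  [0,0,0,0.7,2.7,0,-0.2],
  [0,0,0,0.3,1.2,0,-0.2],
])

```text
clock: 39.8
ee_pos: [0.5805, -0.0391, 0.299]
eef_rot: [3.131, 0.236, -0.001]
contact_force: [-0.5, -0.1, -0.2]
gripper_width: 0.0516
```

Request:
apply_moves([
  [0,0,0,0,0,0,-0.2],
  [0,0,0,0,0,0,-0.2],
  [0,0,0,0,0,0,-0.2],
  [0,0,0,0,0,0,-0.2],
  [0,0,0,0,0,0,-0.2],
  [0,0,0,0,0,0,-0.2],
  [0,0,0,0,0,0,-0.2],
  [0,0,0,0,0,0,-0.2],
  [0,0,0,0,0,0,-0.2],
  [0,0,0,0,0,0,-0.2],
])

```text
clock: 40.8
ee_pos: [0.5801, -0.0344, 0.2994]
eef_rot: [-3.132, -0.244, -0.0]
contact_force: [-0.3, 0.2, 0.0]
gripper_width: 0.0513
```

Run:
```python
from h import *
from cell import env
plan(env,[.6045,-.0319,.3],-84.3,rows=False)
shot(env,"wrist","wrist22"); shot(env,"side","side22")
im,d,K,R,t=load("side22")
cv2.imwrite("pics/side22_c.png",cv2.resize(im[160:230,180:270,::-1],None,fx=8,fy=8,interpolation=cv2.INTER_CUBIC))
im,d,K,R,t=load("wrist22")
X=cloud(d,K,R,t)
m=((X[...,2]>.132)&(X[...,2]<.15)).astype(np.uint8); m[:,:200]=0;m[:,315:]=0
n,l,s,c=cv2.connectedComponentsWithStats(m); i=1+np.argmax(s[1:,4]); x,y,w,h,_=s[i]; print(s[i],np.percentile(X[l==i][:,2],[50,75,90]))
cv2.imwrite("pics/wrist22_c.png",cv2.resize(im[y-15:y+h+15,x-15:x+w+15,::-1],None,fx=7,fy=7,interpolation=cv2.INTER_CUBIC)); print(x-15,y-15)
```

```text
pos [ 0.5801 -0.0344  0.2994] tooly -81.08 tilt [0.   0.01] turn [-0.01 -0.    3.22] F [-0.3  0.2  0. ] T [-0.    0.01 -0.01] w 0.0513 j7 -1.463 t 40.8
shift world cm [2.44 0.25 0.06] in tool now [ 2.45  0.14 -0.06] in tool final [ 2.45 -0.   -0.06]
[ 200   10   74   52 2934] [0.13294077 0.13339632 0.13381339]Traceback (most recent call last):
  File "<stdin>", line 11, in <module>
cv2.error: OpenCV(4.12.0) /io/opencv/modules/imgproc/src/resize.cpp:4208: error: (-215:Assertion failed) !ssize.empty() in function 'resize'
```

View pics/side22_c.png

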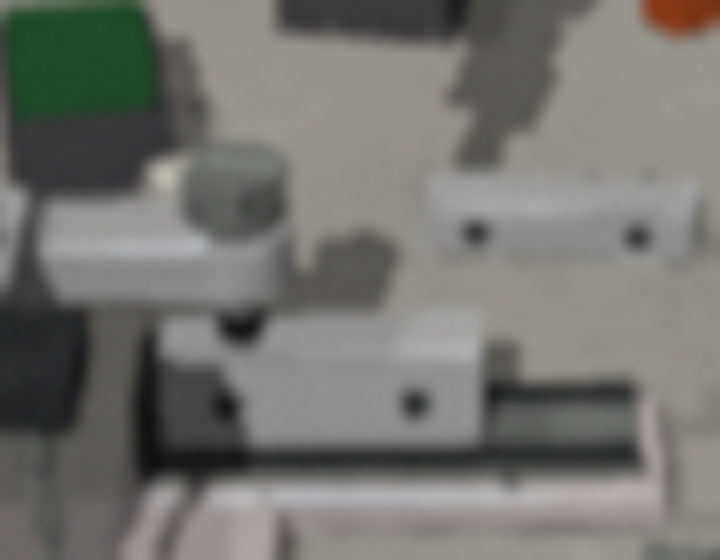

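View pics/wrist22.png

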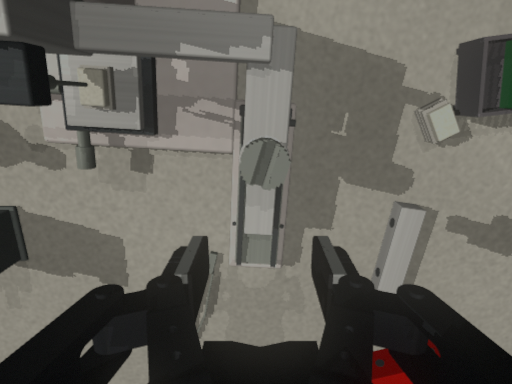

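Run:
```python
from h import *
im,d,K,R,t=load("wrist22"); X=cloud(d,K,R,t)
cv2.imwrite("pics/wrist22_c.png",cv2.resize(im[130:200,230:300,::-1],None,fx=8,fy=8,interpolation=cv2.INTER_CUBIC))
z=X[130:200,230:300,2]*1000; print("head",np.median(z[(z>138)&(z<145)]))
S=np.array([.6045,-.0319]);a=np.radians(5.5);u=np.array([np.cos(a),np.sin(a)]);w=np.array([-u[1],u[0]])
px=(X[...,:2]-S)@u*1000; py=(X[...,:2]-S)@w*1000; Z=X[...,2]*1000
for nm,s in (("arm",(px>30)&(px<55)&(abs(py)<10)&(Z>100)&(Z<130)),("blk",(px>-85)&(px<-40)&(abs(py)<10)&(Z>60)&(Z<75)),("bench",(px>-100)&(px<0)&(py<-50)&(py>-90)&(Z<15))): print(nm,s.sum(),np.median(Z[s]))
```

```text
head 140.18117312253673
arm 849 116.8056707997841
blk 792 67.71943613847257
bench 2528 -1.3799594534182824
```

View pics/wrist22_c.png

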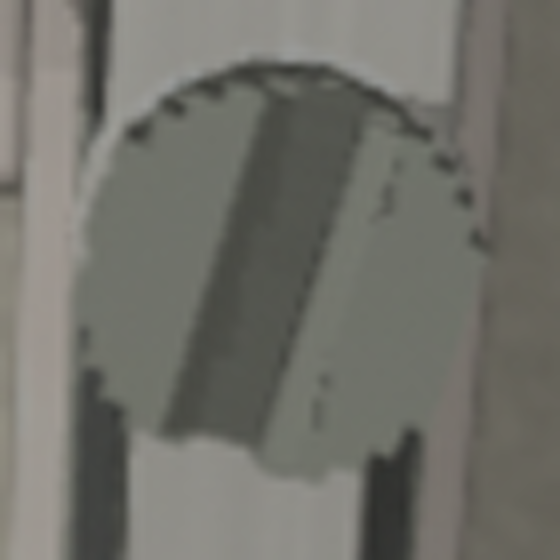

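Run:
```python
from h import *
im,d,K,R,t=load("wrist22")
g=cv2.GaussianBlur(cv2.cvtColor(cv2.resize(im,None,fx=4,fy=4,interpolation=cv2.INTER_CUBIC),cv2.COLOR_RGB2GRAY).astype(float),(5,5),0)
def edge(vr,guess,s,zz,half=3):
    Q=[]
    for v in vr:
        c=guess(v); a=int((c-half)*4);b=int((c+half)*4); row=np.diff(g[int(v*4+1.5)])*s; k=a+np.argmax(row[a:b]); Q.append(((k+1)/4-.375,v))
    P=np.array([ray(u,v,zz,K,R,t)[:2]*1000 for u,v in Q],np.float32)
    vx,vy,x0,y0=cv2.fitLine(P,cv2.DIST_HUBER,0,1e-4,1e-4).ravel()
    return (np.degrees(np.arctan2(vy,vx))+90)%180-90,((P-[x0,y0])@[-vy,vx]).std(),y0+(604.5-x0)*vy/vx
p=lambda x0,y0,x1,y1:(lambda v:230+(x0+(x1-x0)*((v-130)*8-y0)/(y1-y0))/8)
print("slotL",edge(np.arange(145,183,.5),p(268,100,165,430),-1,.1402))
print("slotR",edge(np.arange(147,184,.5),p(362,120,265,440),1,.1402))
# foot/rail lines below head, rows 188..255
for nm,lo,s in (("L dark start",(235,245),-1),("R dark end",(272,290),1)):
    Q=[]
    for v in np.arange(195,258,1.):
        row=np.diff(g[int(v*4+1.5)])*s;a,b=lo[0]*4,lo[1]*4;k=a+np.argmax(row[a:b]);Q.append(((k+1)/4-.375,v))
    P=np.array([ray(u,v,.0288,K,R,t)[:2]*1000 for u,v in Q],np.float32)
    vx,vy,x0,y0=cv2.fitLine(P,cv2.DIST_HUBER,0,1e-4,1e-4).ravel(); print(nm,(np.degrees(np.arctan2(vy,vx))+90)%180-90,((P-[x0,y0])@[-vy,vx]).std(),Q[0],Q[-1])
im0=im
```

```text
slotL (np.float32(-8.439224), np.float32(0.102840215), np.float32(-26.191463))
slotR (np.float32(-8.50621), np.float32(0.09682453), np.float32(-35.830837))
L dark start 5.453476 0.42890123 (np.float64(238.125), np.float64(195.0)) (np.float64(235.375), np.float64(257.0))
R dark end 5.4898453 1.0999446 (np.float64(281.125), np.float64(195.0)) (np.float64(276.125), np.float64(257.0))
```

Run:
```python
from h import *
im,d,K,R,t=load("wrist22"); g=cv2.cvtColor(im,cv2.COLOR_RGB2GRAY)
print(g[225:245,256].tolist(), g[255:275,258].tolist())
from cell import env
shot(env,"top","top23")
```

```text
[152, 152, 152, 151, 152, 151, 151, 152, 144, 116, 108, 108, 109, 108, 111, 116, 116, 115, 116, 116] [118, 118, 118, 117, 118, 117, 118, 117, 127, 148, 154, 148, 128, 134, 136, 136, 136, 137, 137, 137]
```

View pics/top23.png

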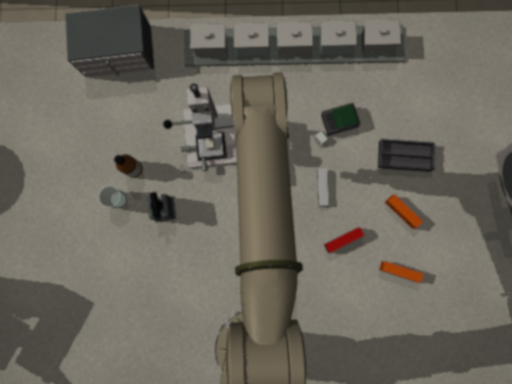

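Run:
```python
from h import *
im,d,K,R,t=load("wrist22")
a=ray(256,233.3,.0678,K,R,t);b=ray(258,262.8,.0228,K,R,t); print(a,b,np.hypot(*(a-b)[:2])*1000)
S=np.array([.6045,-.0319]); u=np.array([np.cos(np.radians(5.46)),np.sin(np.radians(5.46))]); print((a[:2]-S)@u*1000,(b[:2]-S)@u*1000)
from cell import env
o=env.get_obs(); print(o["clock"],o["contact_force"].round(1))
print(env.close_job())
```

```text
[ 0.51760391 -0.03905152  0.0678    ] [ 0.45795294 -0.05006741  0.0228    ] 60.65960715186764
-87.18230554873318 -147.61080050777315
40.95 [ 0.  -0.3 -0.4]
the job is handed in; nothing more can be done
None
```

The depth stop is set to the taller block, the driver is back upright in its stand, and I handed the job in at 40.95 s of the 72 s allowed.

- **Block:** I picked the 45 mm block and slid it along the channel until the force along the channel rose from about 6 to 16 N and it stopped moving. I left it there. Its rear end measures about 60 mm from the channel's open end (59.7 and 60.7 mm in two views). That is what a block against the end stop should show, and the side view agrees.
- **Screw:** I turned it with the T-handle only, in two goes, the second a small touch-up. The final slot angle is −13.9° in the punch frame. Assuming the slot lies along the channel at joint 0, that gives about 6.53 rad, or roughly 0.39 mm of bumper compression (about 2 N).
- **Weaker check on the screw:** Head heights from the depth images gave 6.4 rad before the touch-up and 6.6 rad after. They agree with the slot angle only to about ±0.2 rad. Contact was not felt directly, because the wrist torque showed no clear rise when the bumper met the block.
- **Driver:** It hangs upright with its hub on both walls and its bar along the slot. It is turned half a turn from how it started, which looks the same since the handle is symmetric.
- **Other things:** The bench objects not hidden by the arm look unmoved in the last top view. The gripper was clear of everything, with no contact force, at hand-in.

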